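Stack the optics trays on their base

TASK

Take the stray optical post out of the bolted-down base tray and stand it upright in the grey bin. Then lower the deep tray, with its lens cube still standing in it, gently onto the base, and after that the low tray onto the deep one, each turned the right way so that all four corner pins drop fully home in the sockets below. Keep the trays level, leave everything else where it stands, and let go.

Things in the scene. Friction and masses are not known exactly. Their poses are not given: they have to be found in the camera images.
- base_tray: Low aluminium tray bolted to the table, no handle. 146 mm long (x); the +x half is 118 mm wide, the -x half 82 mm. Four black 22 mm square corner posts, tops 45 mm above the origin, at (x,y) = (62, +-48) and (-62, +-30) mm, each with a socket in its top. Deck top 6 mm, rim 12 mm higher. Origin: centre of its underside; x to the wide end.
- base_tray_wide_end (a point): Point on the base tray's deck at x = 62 mm, in its wide end. The sockets of all three trays are alike: 12 mm square, vertical, 16 mm deep, open at the post's top, plain edges.
- deep_tray: Loose aluminium tray, the taller: same outline and four posts as the base tray, post tops (with sockets) 100 mm above the origin. Under each post a round 9 mm steel pin, with a hemispherical tip, sticks out 14 mm below the deck. Origin: centre, at the pin tips' level, on which it stands; x to the wide end. 0.36 to 0.56 kg.
- low_tray: Loose aluminium tray, the lower one and empty: same outline, posts, sockets, deck and pins as the deep tray, but the post tops are 75 mm above the origin. Origin: centre, at the pin tips' level, on which it stands; x to the wide end. 0.30 to 0.48 kg.
- deep_tray_handle (a point): Centre of the deep tray's steel handle bar, which runs along the tray's y across its middle: 12 mm thick (x), 72 long (y), 14 tall, this point 7 mm below its top. 77 mm above the tray's origin. Open underneath between two 8 mm wide uprights at y = +-32 mm. The bar is rigidly fixed to the tray.
- low_tray_handle (a point): Centre of the low tray's steel handle bar, which runs along the tray's y across its middle: 12 mm thick (x), 72 long (y), 14 tall, this point 7 mm below its top. 55 mm above the tray's origin. Open underneath between two 8 mm wide uprights at y = +-32 mm. The bar is rigidly fixed to the tray.
- deep_tray_wide_end (a point): Point on the deep tray's deck (6 mm thick, top 20 mm above the origin, rim 12 mm higher) at x = 62 mm, in the wide end. Pins fit the base one way only, wide end over wide end; fully home the deck rests on the post tops and the tray's origin is 31 mm above the base tray's, straight over it.
- low_tray_wide_end (a point): Point on the low tray's deck (6 mm thick, top 20 mm above the origin, rim 12 mm higher) at x = 62 mm, in the wide end. Pins fit the deep tray one way only, wide end over wide end; fully home the deck rests on the post tops and the tray's origin is 86 mm above the deep tray's, straight over it.
- optic_post: Loose optical post: bright steel rod of 12 mm diameter, 95 mm tall in all, on a round black foot of 36 mm diameter and 10 mm height (black collar of 18 mm diameter up to 22 mm). It stands on the base tray's deck and is too tall to stay under a tray. Origin: centre of the foot's underside, z up. 0.12 kg.
- parts_bin: Grey open plastic bin fixed to the table, 85 mm (x) by 110 mm (y) outside, 30 mm high, walls and floor about 4 mm. Origin: centre of its underside.
- lens_cube: Loose black cube mount 22 x 22 mm, 24 mm tall, with a round window on top, riding on the deep tray's deck in the wide half, on the -y side of the handle's middle. Origin: centre of its underside. 0.04 kg.
- lens_mount: Bystander: lens in a black ring on a steel post with round foot (32 mm), 112 mm tall, loose, origin under its foot.
- mirror_mount: Bystander: square mirror mount on a steel post with round foot (32 mm), 104 mm tall, loose, origin under its foot.
- solvent_bottle: Bystander: white bottle, 48 mm diameter, 120 mm tall, loose, origin under it.
- screw_jar: Bystander: small glass jar, 30 mm diameter, 40 mm tall, loose, origin under it.
- cross_arm: Obstacle bolted to the table: steel column of 20 mm diameter, 212 mm tall, on a 50 mm foot; at 165 mm height a clamp block (34 x 50 x 34 mm) and a 16 mm bar running 180 mm towards the column's own -y. Origin: centre of the foot's underside.
Not all that is in view belongs to the job. What is shaped like the optic_post but red or turquoise is not meant. What is shaped like the deep_tray but turquoise is not meant.

How it is judged:
By the outcome, as a careful person would: the job done as asked, in the order asked, and still so for the second after the job is handed in, with the robot touching nothing.
It also fails if it takes over 69 s, if anything falls off the work surface, if the arm or the gripper's body presses on something with over 40 N, if the wrist force passes 120 N, or if a joint passes its speed limit or range.

ROBOT

A 7-joint arm with a two-finger parallel gripper is mounted at the origin on the work surface. World frame = base frame: x ahead of the robot, y to its left, z up, the work surface at z = 0. Lengths are in m, angles in rad, forces in N, time in s.
With the tool pointing down it reaches from about 0.35 to 0.9 m from the base axis. Payload 19.9 kg.
Tool frame: the origin (TCP) lies midway between the tips of the shut fingers; the grasp point (between the pads) lies 19 mm behind it; z points along the fingers, x is the direction in which the jaws open and shut, and the axes are right-handed (so a half turn about z gives the same grasp; the last joint's range is limited). The gripper opens to 85 mm and grips with 20 to 120 N. Pads are 22 mm wide; open, the fingers measure 114 mm over their backs; the gripper's body (76 mm by 85 mm) begins 54 mm behind the grasp point. The pads swing forward as they close: fully open they stand 13 mm farther back than shut.
Start: joints at [-1.248, 0.417, -0.01, 1.614, 0.005, 1.111, -0.053], TCP at [0.223, 0.584, 0.231] pointing down, gripper open.
Joint ranges: [-2.81, 2.81], [-0.39, 2.02], [-1.27, 1.25], [0.06, 2.57], [-1.19, 4.33], [0.19, 2], [-2.82, 2.82]. Speed limits (rad/s): [1.89, 1.89, 2.39, 2.39, 3.01, 3.01, 3.01].

INTERFACE

Orientations are given as a rotation vector (axis times angle).
In Python, from cell import status, eyes, env gives the robot as it stands. The module is installed in compiled form; this text tells all that it offers.
- The arm moves only by the tool carry_out, never from a script. Its argument "rows" is a list that holds one entry, the list of rows, each a list of 7 numbers: the turn, a rotation vector about the tool's x, y, z in rad, then the shift along the tool's x, y, z in m, then the finger opening in m, from 0 to 0.0854. In form: [[[wx, wy, wz, x, y, z, claw], ...]]. A call has 1 to 5 rows; each row is the pose to reach, as a shift and turn from the pose measured when the call began, along the tool's axes at that moment; what a row does not reach only later rows make up. A row lasts 1/8 s, in which the tool goes at most 62.5 mm and 10.7 degrees, less where a joint would pass 70% of its speed; a pose out of reach is approached as far as the arm can. A call with a gripper value outside its range is refused whole. The fingers move at their own pace and stop on an object; the grip force is fixed at half the most. Time passes only in rows, so rows that repeat a pose let the fingers close. It gives the time, the measured TCP pose, the force and the opening at its end, in the units of the state.
- status.read_state(): the state, without advancing time (a new reading comes with each control period).
- eyes.read_camera(name): name is "scene" or "top"; returns a dict with "pixels" (384x512x3 uint8, red, green, blue), "range_z" (384x512 float32, m along the optical axis (not along the pixel's ray), 0 where there is no reading), "fov_y" (degrees; the focal length in pixels is half the picture's height over the tangent of half this angle, whatever the lens; pixels are square), "cx", "cy" (the principal point, pixels), "dist_coeffs" ([k1, k2, p1, p2, k3] as OpenCV has them; the pictures are not rectified), "R" (3x3) and "t" (3): a world point X has camera coordinates R X + t. Camera axes: x right, y down, z forward; pixel columns grow to the right and rows downward; lengths in m; the calibration is good to about 2 mm. A picture is of the moment at which its call begins.
- env.finish_job(): hands the job in, once; it reports no verdict.
The state is a dict: "time_s": time; "qpos": joint angles; "dq": joint speeds; "effort": joint torques, N m; "tcp_pos": TCP position; "tcp_rot": TCP orientation; "contact_force": force on the tool from outside, world axes, zero at the start; "ft_torque": the same for the moment, N m; "gripper_width": finger opening in m.
Only numpy, scipy, OpenCV 4.12 (cv2) and the standard library are available. Lean on these libraries where they do the work, as an engineer would, in place of code of your own. Each camera call takes 0.05 s, during which the arm holds its last target.

## Working session

There is one attempt and no reset: what is moved stays moved. The work goes in short steps, Python scripts to look and compute and a tool call to move; the robot and the scene stay as the last step left them, time stands still between calls to the robot, and variables do not carry over. Pictures are saved under pics/ and viewed, and the job is handed in when it is done.

Besides the shell and the picture viewer there is one more tool, called after "Call:" in YAML: its name, and indented under it one key for each argument. carry_out: Moves the arm, as the interface text tells. Its arguments: {"type":"object","properties":{"rows":{"type":"array","items":{"type":"array","items":{"type":"array","items":{"type":"number"}}}}},"required":["rows"]}

```bash
mkdir -p pics; cat > h.py <<'E'
import numpy as np, cv2, sys
from cell import status, eyes, env
from scipy.spatial.transform import Rotation as Ro
def cap(n):
    d=eyes.read_camera(n); np.save('%s.npy'%n,d,allow_pickle=True); return d
def load(n): return np.load('%s.npy'%n,allow_pickle=True).item()
def K(d):
    h,w=d['pixels'].shape[:2]; f=h/2/np.tan(np.radians(d['fov_y'])/2)
    return np.array([[f,0,d['cx']],[0,f,d['cy']],[0,0,1]])
def cloud(d):
    h,w=d['range_z'].shape
    u,v=np.meshgrid(np.arange(w),np.arange(h))
    p=np.stack([u,v],-1).reshape(-1,1,2).astype(float)
    n=cv2.undistortPoints(p,K(d),np.array(d['dist_coeffs'])).reshape(h,w,2)
    z=d['range_z'].astype(float)
    c=np.stack([n[...,0]*z,n[...,1]*z,z],-1)
    X=(c-np.array(d['t']))@np.array(d['R'])
    X[z<=0]=np.nan
    return X
def proj(d,P):
    P=np.atleast_2d(P).astype(float)
    return cv2.projectPoints(P,cv2.Rodrigues(np.array(d['R'],float))[0],np.array(d['t'],float),K(d),np.array(d['dist_coeffs'],float))[0].reshape(-1,2)
def save(img,name,s=1):
    cv2.imwrite('pics/'+name,cv2.resize(img[...,::-1],None,fx=s,fy=s,interpolation=cv2.INTER_CUBIC))
E
python3 - <<'E'
from h import *
for n in('scene','top'):
    d=cap(n); save(d['pixels'],n+'0.png',1.5)
    print(n,d['fov_y'],d['dist_coeffs'],-np.array(d['R']).T@d['t'],np.array(d['R'])[2])
s=status.read_state(); print(s)
E
```

```text
scene 54.18383628605897 [-0.11929439  0.          0.          0.          0.        ] [0.86908005 0.57567955 0.60045776] [-0.45531972 -0.65226455 -0.6059991 ]
top 56.6275239569678 [0.03403046 0.         0.         0.         0.        ] [0.32797184 0.0332603  0.88492531] [ 0.20037997 -0.02092422 -0.97949479]
{'time_s': 0.1, 'qpos': array([-1.24747421,  0.41791753, -0.01030566,  1.61413055,  0.00469905,
        1.11069478, -0.05299243]), 'dq': array([-0.00088111, -0.00137565, -0.00070314, -0.00428245,  0.00057365,
        0.00062411, -0.00121142]), 'effort': array([ 1.55447491e-03, -8.65804338e+01,  6.79951776e-01, -4.35641742e+01,
        1.92168175e-02,  4.92071980e-03, -6.17711066e-05]), 'tcp_pos': array([0.22288192, 0.58356413, 0.23071382]), 'tcp_rot': array([ 2.58695966e+00,  1.78123556e+00, -1.37711048e-03]), 'contact_force': array([ 0.00158945, -0.51717163, -0.7161615 ]), 'ft_torque': array([-0.02355045, -0.00906969,  0.03381127]), 'gripper_width': 0.08512301765122837}
```

View pics/scene0.png

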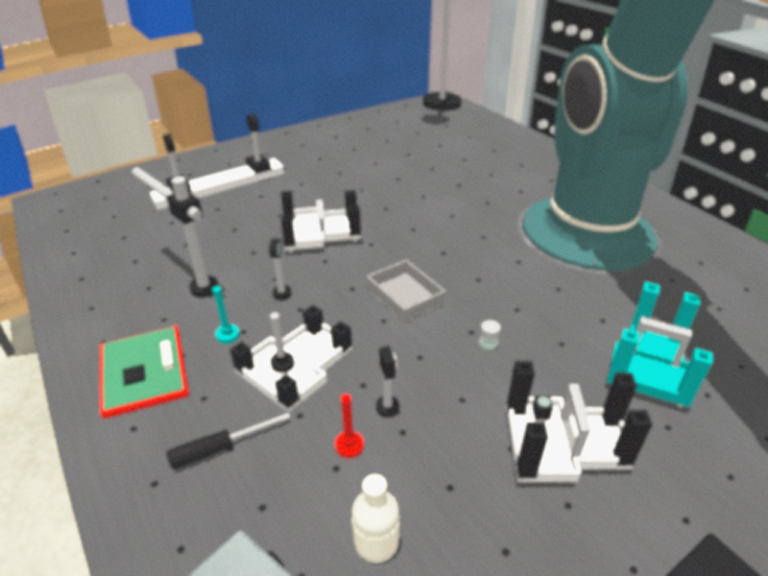

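View pics/top0.png

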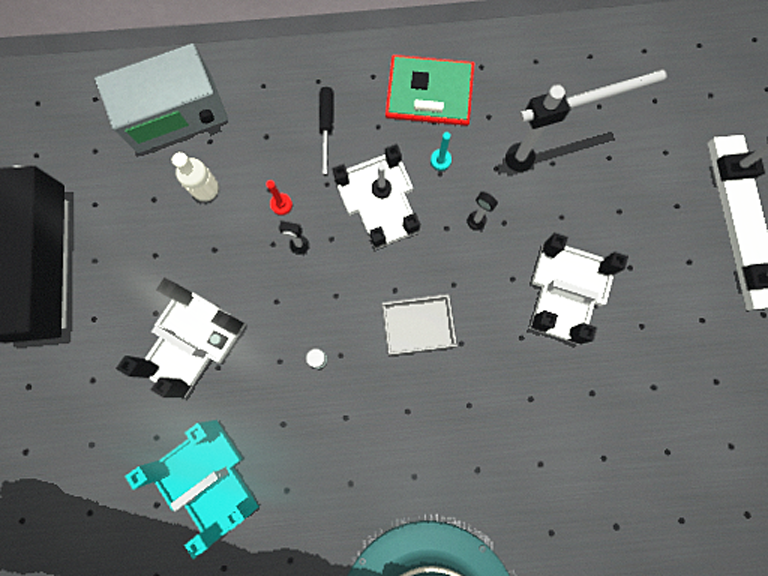

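The base tray is at top-view (380,195) px with the bright steel post at (381,183) px. The deep tray is at (195,345), the low tray at (572,290), the bin at (420,325). Look-alikes: red post (280,203), turquoise post (441,155), and the lens and mirror mounts at (293,238) and (482,210), none of which stand on the tray. The turquoise tray (200,485) is not meant either.

```bash
python3 - <<'E'
from h import *
from scipy.optimize import least_squares
out={}
d=load('top'); ds=load('scene')
Xt=cloud(d); Xs=cloud(ds)
# table plane check
for n,X in(('top',Xt),('scene',Xs)):
    z=X[...,2]; m=np.abs(z)<0.01; print(n,'table z med',np.nanmedian(z[m]), np.nanstd(z[m]))
offs=np.array([[62,48],[62,-48],[-62,30],[-62,-30]])/1e3
def ctr(u,v):
    return Xt[int(v/1.5),int(u/1.5)]
for name,(u,v),h in(('base',(380,205),.045),('deep',(195,345),.1),('low',(572,290),.075)):
    c=ctr(u,v)
    for cam,X in(('top',Xt),('scene',Xs)):
        m=(np.abs(X[...,2]-h)<.004)&(np.hypot(X[...,0]-c[0],X[...,1]-c[1])<.13)
        n,l,st,ce=cv2.connectedComponentsWithStats(m.astype(np.uint8))
        print(name,c,cam)
        for i in range(1,n):
            if st[i,4]>=12:
                P=X[l==i]; r=(P.min(0)+P.max(0))/2
                R=cv2.minAreaRect((P[:,:2]*1000).astype(np.float32))
                print('   ',st[i,4],np.round(P.mean(0),4),np.round(R[0],1),np.round(R[1],1),round(R[2],1))
E
```

```text
top table z med -0.0006883222049492856 0.001916870487262587
scene table z med 0.0003699708621088863 0.001834698322933045
base [0.65118405 0.01156852 0.00828283] top
    60 [ 0.728  -0.0195  0.0436] [728.3 -18.9] [22.9 22.1] 16.8
    58 [0.7009 0.0728 0.0442] [700.8  72.7] [21.8 21.8] 15.2
    61 [ 0.6045 -0.0364  0.0441] [604.2 -36.6] [21.9 22.3] 19.4
    56 [0.5877 0.021  0.0443] [587.8  20.5] [22.9 21.9] 16.2
base [0.65118405 0.01156852 0.00828283] scene
    74 [ 0.605  -0.0359  0.0445] [604.3 -36.5] [24.1 23.7] 13.0
    78 [0.5881 0.0217 0.0447] [587.8  20.9] [22.8 23.1] 15.7
    82 [ 0.7293 -0.0178  0.0441] [728.9 -18.7] [23.2 24.2] 19.0
    15 [0.6802 0.0097 0.0447] [679.6   9.2] [6.2 9.5] 79.7
    89 [0.7022 0.0745 0.0442] [701.8  74.5] [22.1 24. ] 16.5
deep [0.43734965 0.32931599 0.02094271] top
    77 [0.5183 0.343  0.0992] [518.5 343.1] [22.7 21.2] 53.5
    76 [0.4625 0.2662 0.0989] [462.9 266.7] [22.8 21.6] 53.9
    84 [0.4083 0.4015 0.0991] [408.6 401.3] [23.3 21.2] 54.5
    85 [0.3737 0.3514 0.099 ] [373.5 351.6] [22.  21.9] 54.8
    19 [0.3129 0.305  0.0995] [312.4 305.1
[... 295 characters left out ...]
[24.9 23.2] 51.9
    126 [0.5189 0.3437 0.0995] [518.2 343.1] [23.2 21.9] 53.7
low [ 0.4614768  -0.27236307  0.06220789] top
    68 [ 0.5377 -0.2603  0.0737] [ 538.3 -260.2] [21.6 22.7] 66.5
    69 [ 0.4981 -0.3486  0.0736] [ 498.3 -348.2] [21.7 21.8] 63.1
    68 [ 0.4181 -0.2259  0.0735] [ 418.  -225.9] [22.  21.5] 66.0
    82 [ 0.3933 -0.2807  0.0738] [ 393.5 -280.6] [23.6 22.3] 66.6
low [ 0.4614768  -0.27236307  0.06220789] scene
    23 [ 0.4995 -0.3449  0.0741] [ 498.8 -346.8] [23.4 14.8] 65.7
    37 [ 0.3924 -0.2796  0.0749] [ 391.7 -280.8] [25.5 20.4] 60.1
    40 [ 0.4179 -0.2251  0.0747] [ 417.1 -226.5] [23.4 19.7] 58.9
    37 [ 0.5398 -0.2599  0.0737] [ 538.9 -261.2] [23.  19.3] 64.6
```

```bash
python3 - <<'E'
from h import *
d=load('top'); ds=load('scene'); Xt=cloud(d); Xs=cloud(ds)
offs=np.array([[62,48],[62,-48],[-62,30],[-62,-30]])/1e3
obs={'base':([[.7008,.0727],[.7283,-.0189],[.5878,.0205],[.6042,-.0366]],[[.7018,.0745],[.7289,-.0187],[.5878,.0209],[.6043,-.0365]]),
'deep':([[.4629,.2667],[.5185,.3431],[.3735,.3516],[.4086,.4013]],[[.4636,.2664],[.5182,.3431],[.3728,.3528],[.4074,.4003]]),
'low':([[.5383,-.2602],[.4983,-.3482],[.418,-.2259],[.3935,-.2806]],[[.5389,-.2612],[.4988,-.3468],[.4171,-.2265],[.3917,-.2808]])}
def fit(o):
    best=None
    import itertools
    o=np.array(o)
    for p in itertools.permutations(range(4)):
        A=offs[list(p)]; a=A-A.mean(0); b=o-o.mean(0)
        th=np.arctan2((a[:,0]*b[:,1]-a[:,1]*b[:,0]).sum(),(a*b).sum())
        R=np.array([[np.cos(th),-np.sin(th)],[np.sin(th),np.cos(th)]])
        t=(o-A@R.T).mean(0); e=np.abs(A@R.T+t-o).max()
        if best is None or e<best[0]: best=(e,t,np.degrees(th))
    return best
for k,v in obs.items():
    for o in v: print(k,fit(o))
# optic rod
for n,X in(('top',Xt),('scene',Xs)):
    near=np.hypot(X[...,0]-.68,X[...,1]-.01)<.05
    for lo,hi in((.012,.02),(.035,.05),(.05,.07),(.07,.09),(.094,.104)):
        m=near&(X[...,2]>lo)&(X[...,2]<hi)&(np.hypot(X[...,0]-.68,X[...,1]-.01)<.03)
        if m.sum(): P=X[m]; print(n,lo,m.sum(),P.mean(0).round(4),P.min(0).round(4),P.max(0).round(4))
    # bin
    m=(np.abs(X[...,2]-.030)<.004)&(np.abs(X[...,0]-.44)<.1)&(np.abs(X[...,1]+.04)<.1)
    P=X[m][:,:2].astype(np.float32); print(n,'bin',m.sum(),cv2.minAreaRect(P*1000))
    m=(np.abs(X[...,2]-.044)<.004)&(np.abs(X[...,0]-.44)<.12)&(np.abs(X[...,1]-.33)<.12)
    k,l,st,ce=cv2.connectedComponentsWithStats(m.astype(np.uint8))
    for i in range(1,k):
        if st[i,4]>15: print('cube?',st[i,4],cv2.minAreaRect(X[l==i][:,:2].astype(np.float32)*1000))
# tall objects list from top
z=Xt[...,2]; m=((z>.025)&(Xt[...,0]>.25)).astype(np.uint8)
k,l,st,ce=cv2.connectedComponentsWithStats(m)
for i in range(1,k):
    if st[i,4]>15:
        P=Xt[l==i]; print(st[i,4],ce[i].round()*1.5,P.min(0).round(3),P.max(0).round(3))
E
```

```text
base (np.float64(0.00048318979811479146), array([0.655275, 0.009425]), np.float64(16.453407758730883))
base (np.float64(0.0008067990501656325), array([0.6557 , 0.01005]), np.float64(16.513636838519524))
deep (np.float64(0.0011915736808276178), array([0.440875, 0.340675]), np.float64(-35.71798697806369))
deep (np.float64(0.0008344494569046401), array([0.4405 , 0.34065]), np.float64(-35.50842178000403))
low (np.float64(0.000412030143281672), array([ 0.462025, -0.278725]), np.float64(-24.355645618223768))
low (np.float64(0.0011811112478811725), array([ 0.461625, -0.278825]), np.float64(-24.13654371689837))
top 0.012 94 [0.6753 0.0057 0.0154] [ 0.6603 -0.012   0.0122] [0.6955 0.0225 0.0195]
top 0.035 13 [0.6744 0.0059 0.0426] [0.6722 0.0014 0.0359] [0.6781 0.0112 0.0497]
top 0.05 14 [0.6744 0.0065 0.0601] [0.6724 0.0012 0.0523] [0.6763 0.0112 0.0673]
top 0.07 17 [0.6744 0.006  0.0787] [0.672  0.0012 0.0703] [0.677  0.0109 0.0895]
top 0.094 26 [0.6779 0.0057 0.099 ] [0.6727 0.0007 0.0943] [0.6848 0.0107 0.1019]
top bin 255 ((435.2667236328125, -31.346912384033203), (85.01233673095703, 109
[... 2258 characters left out ...]
 [0.688 0.06  0.025] [0.713 0.085 0.046]
76 [274.5 192. ] [0.662 0.175 0.025] [0.673 0.186 0.097]
166 [484.5 204. ] [ 0.592 -0.167  0.025] [ 0.62  -0.136  0.114]
101 [411. 222.] [ 0.591 -0.049  0.026] [ 0.617 -0.024  0.048]
156 [291. 231.] [0.581 0.139 0.028] [0.602 0.17  0.106]
104 [378.  235.5] [0.575 0.008 0.025] [0.602 0.034 0.047]
1300 [573.  289.5] [ 0.379 -0.362  0.025] [ 0.554 -0.212  0.078]
244 [756. 276.] [ 0.439 -0.596  0.025] [ 0.481 -0.566  0.042]
1607 [178.5 343.5] [0.359 0.25  0.025] [0.533 0.416 0.103]
272 [418.5 324. ] [ 0.391 -0.087  0.025] [0.478 0.024 0.033]
117 [315.  358.5] [0.383 0.123 0.028] [0.41  0.149 0.044]
585 [183.  448.5] [0.25  0.265 0.025] [0.318 0.401 0.103]
```

```bash
python3 - <<'E'
from h import *
d=load('top')
save(d['pixels'][80:180,180:330],'crop_post.png',5)
E
```

```text
(no output)
```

View pics/crop_post.png

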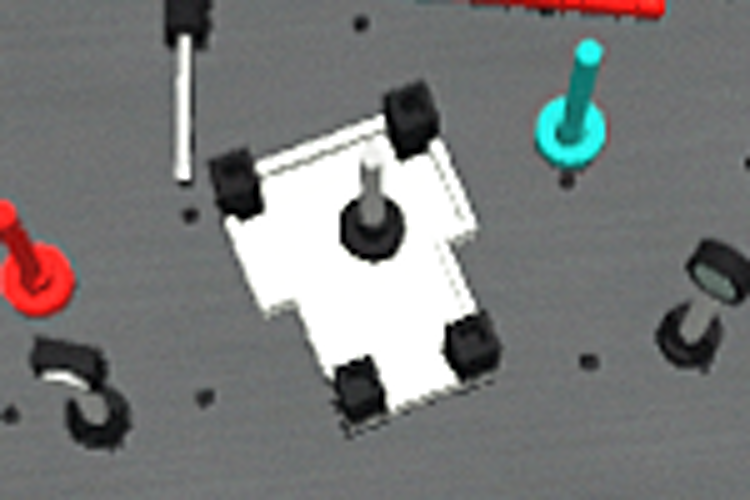

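The crop confirms the choice: the bright steel rod with black foot at crop (372,215) stands on the white base deck. The red post (10,260) and turquoise post (570,120) stand on the table. Now a planning helper.

```bash
cat > plan.py <<'E'
from h import *
# usage: plan.py claw  x,y,z,yawdeg[,n] ...   each waypoint: one row per step, n rows linear
def yawrot(y): 
    c,s=np.cos(np.radians(y)),np.sin(np.radians(y))
    return np.array([[c,s,0],[s,-c,0],[0,0,-1.]])
st=status.read_state()
p=np.array(st['tcp_pos']); R=Ro.from_rotvec(st['tcp_rot']).as_matrix()
yaw=np.degrees(np.arctan2(R[1,0],R[0,0]))
print('t',round(st['time_s'],2),'pos',p.round(4),'yaw',round(yaw,2),'tilt',np.degrees(np.arccos(min(1,-R[2,2]))).round(2),'F',np.round(st['contact_force'],1),'M',np.round(st['ft_torque'],2),'w',round(st['gripper_width'],4),'q',np.round(st['qpos'],2))
claw=float(sys.argv[1]) if len(sys.argv)>1 else 0
rows=[];cp,cy=p,yaw
for a in sys.argv[2:]:
    v=[float(k) for k in a.split(',')]; n=int(v[4])
    if v[3]-cy>180: v[3]-=360
    if v[3]-cy<-180: v[3]+=360
    for i in range(1,n+1): rows.append((cp+(np.array(v[:3])-cp)*i/n, cy+(v[3]-cy)*i/n))
    cp,cy=np.array(v[:3]),v[3]
for k in range(0,len(rows),5):
    out=[]
    for q,y in rows[k:k+5]:
        w=Ro.from_matrix(R.T@yawrot(y)).as_rotvec(); d=R.T@(q-p)
        out.append([round(float(z),4) for z in [*w,*d]]+[claw])
    print([out])
    p,R=rows[min(k+4,len(rows)-1)]; R=yawrot(R)
E
python3 plan.py 0.06 0.6785,0.006,0.18,0,13
```

```text
t 0.1 pos [0.2229 0.5836 0.2307] yaw 69.1 tilt 0.06 F [ 0.  -0.5 -0.7] M [-0.02 -0.01  0.03] w 0.0851 q [-1.25  0.42 -0.01  1.61  0.    1.11 -0.05]
[[[0.0001, 0.0011, 0.0928, -0.029, 0.0486, 0.0039, 0.06], [0.0002, 0.0011, 0.1855, -0.058, 0.0972, 0.0079, 0.06], [0.0002, 0.0011, 0.2783, -0.087, 0.1458, 0.0118, 0.06], [0.0003, 0.0011, 0.3711, -0.116, 0.1944, 0.0158, 0.06], [0.0003, 0.0011, 0.4638, -0.145, 0.243, 0.0197, 0.06]]]
[[[0.0, 0.0, 0.0928, -0.0042, 0.0564, 0.0039, 0.06], [0.0, 0.0, 0.1855, -0.0084, 0.1129, 0.0078, 0.06], [0.0, 0.0, 0.2783, -0.0126, 0.1693, 0.0117, 0.06], [0.0, 0.0, 0.3711, -0.0168, 0.2257, 0.0156, 0.06], [0.0, 0.0, 0.4638, -0.021, 0.2822, 0.0195, 0.06]]]
[[[0.0, 0.0, 0.0928, 0.0215, 0.0523, 0.0039, 0.06], [0.0, 0.0, 0.1855, 0.043, 0.1047, 0.0078, 0.06], [0.0, 0.0, 0.2783, 0.0645, 0.157, 0.0117, 0.06]]]
```

Call:
carry_out:
  rows:
    - [[0, 0.001, 0.093, -0.029, 0.049, 0.004, 0.06], [0, 0.001, 0.186, -0.058, 0.097, 0.008, 0.06], [0, 0.001, 0.278, -0.087, 0.146, 0.012, 0.06], [0, 0.001, 0.371, -0.116, 0.194, 0.016, 0.06], [0, 0.001, 0.464, -0.145, 0.243, 0.02, 0.06]]

```text
time_s: 0.72
tcp_pos: [0.3989, 0.3598, 0.2107]
tcp_rot: [2.929, 1.135, -0.0]
contact_force: [1.2, 0.9, -0.1]
gripper_width: 0.0601
```

```bash
python3 plan.py 0.06 0.6785,0.006,0.17,0,9
```

```text
t 0.72 pos [0.3989 0.3598 0.2107] yaw 42.35 tilt 0.02 F [ 1.2  0.9 -0.1] M [-0.01 -0.05  0.01] w 0.0601 q [-0.94  0.28  0.18  1.86 -0.06  1.    0.  ]
[[[0.0003, 0.0001, 0.0821, -0.0035, 0.05, 0.0045, 0.06], [0.0003, 0.0001, 0.1642, -0.007, 0.1, 0.0091, 0.06], [0.0003, 0.0001, 0.2464, -0.0106, 0.1499, 0.0136, 0.06], [0.0003, 0.0001, 0.3285, -0.0141, 0.1999, 0.0181, 0.06], [0.0003, 0.0001, 0.4106, -0.0176, 0.2499, 0.0227, 0.06]]]
[[[0.0, 0.0, 0.0821, 0.0167, 0.0472, 0.0045, 0.06], [0.0, 0.0, 0.1642, 0.0334, 0.0945, 0.009, 0.06], [0.0, 0.0, 0.2464, 0.0502, 0.1417, 0.0136, 0.06], [0.0, 0.0, 0.3285, 0.0669, 0.1889, 0.0181, 0.06]]]
```

Call:
carry_out:
  rows:
    - [[0, 0, 0.082, -0.0035, 0.05, 0.0045, 0.06], [0, 0, 0.164, -0.007, 0.1, 0.009, 0.06], [0, 0, 0.246, -0.0105, 0.15, 0.0135, 0.06], [0, 0, 0.3285, -0.014, 0.2, 0.018, 0.06], [0, 0, 0.4105, -0.0175, 0.25, 0.0225, 0.06]]

```text
time_s: 1.35
tcp_pos: [0.5551, 0.1619, 0.188]
tcp_rot: [3.1, 0.51, -0.0]
contact_force: [0.0, 0.9, -0.2]
gripper_width: 0.0602
```

Call:
carry_out:
  rows:
    - [[0, 0, 0.082, 0.0167, 0.047, 0.0045, 0.06], [0, 0, 0.164, 0.0334, 0.0945, 0.009, 0.06], [0, 0, 0.246, 0.05, 0.1417, 0.0136, 0.06], [0, 0, 0.3285, 0.067, 0.189, 0.018, 0.06], [0, 0, 0.3285, 0.067, 0.189, 0.018, 0.06]]

```text
time_s: 1.98
tcp_pos: [0.6798, -0.0, 0.1689]
tcp_rot: [3.139, -0.013, -0.002]
contact_force: [-0.4, 0.7, -0.2]
gripper_width: 0.0601
```

```bash
python3 plan.py 0.06 0.6785,0.0058,0.062,0,4
```

```text
t 1.98 pos [ 0.6798 -0.      0.1689] yaw -0.48 tilt 0.17 F [-0.4  0.7 -0.2] M [ 0.02  0.06 -0.02] w 0.0601 q [-0.35  0.61  0.45  1.53 -0.29  1.07  0.16]
[[[0.0027, 0.0011, -0.0021, -0.0003, -0.0015, 0.0267, 0.06], [0.0027, 0.0011, -0.0042, -0.0006, -0.0031, 0.0535, 0.06], [0.0027, 0.0011, -0.0062, -0.001, -0.0046, 0.0802, 0.06], [0.0027, 0.0011, -0.0083, -0.0013, -0.0061, 0.1069, 0.06]]]
```

Call:
carry_out:
  rows:
    - [[0.003, 0.001, -0.002, -0.0005, -0.004, 0.02, 0.06], [0.003, 0.001, -0.008, -0.001, -0.006, 0.055, 0.06], [0.003, 0.001, -0.008, -0.0013, -0.006, 0.085, 0.06], [0.003, 0.001, -0.008, -0.0013, -0.006, 0.107, 0.06], [0.003, 0.001, -0.008, -0.0013, -0.006, 0.107, 0.06]]

```text
time_s: 2.6
tcp_pos: [0.6773, 0.0063, 0.0601]
tcp_rot: [-3.141, -0.001, 0.005]
contact_force: [0.2, -0.6, 0.6]
gripper_width: 0.0598
```

Call:
carry_out:
  rows:
    - [[0, 0, 0, 0, 0, 0, 0.0], [0, 0, 0, 0, 0, 0, 0.0], [0, 0, 0, 0, 0, 0, 0.0], [0, 0, 0, 0, 0, 0, 0.0], [0, 0, 0, 0, 0, 0, 0.0]]

```text
time_s: 3.22
tcp_pos: [0.6777, 0.0063, 0.0608]
tcp_rot: [-3.141, -0.001, 0.003]
contact_force: [-0.1, 0.3, 6.1]
gripper_width: 0.0102
```

```bash
python3 plan.py 0 0.6785,0.0058,0.155,0,3 0.435,-0.031,0.155,0,7 0.435,-0.031,0.075,0,5; python3 -c "
from h import *
d=cap('scene'); save(d['pixels'][130:330,100:360],'s1.png',3)"
```

```text
t 3.23 pos [0.6777 0.0063 0.0608] yaw 0.03 tilt 0.12 F [-0.1  0.3  6.1] M [ 0.07  0.28 -0.02] w 0.0102 q [-0.33  0.73  0.4   1.6  -0.34  0.89  0.2 ]
[[[-0.0004, 0.002, 0.0001, 0.0002, 0.0002, -0.0314, 0.0], [-0.0004, 0.002, 0.0003, 0.0004, 0.0003, -0.0628, 0.0], [-0.0004, 0.002, 0.0004, 0.0006, 0.0005, -0.0942, 0.0], [-0.0004, 0.002, 0.0004, -0.0342, 0.0057, -0.0942, 0.0], [-0.0004, 0.002, 0.0004, -0.069, 0.011, -0.0941, 0.0]]]
[[[0.0, 0.0, 0.0, -0.0348, 0.0053, 0.0, 0.0], [0.0, 0.0, 0.0, -0.0696, 0.0105, 0.0, 0.0], [0.0, 0.0, 0.0, -0.1044, 0.0158, 0.0, 0.0], [0.0, 0.0, 0.0, -0.1391, 0.021, 0.0, 0.0], [0.0, 0.0, 0.0, -0.1739, 0.0263, 0.0, 0.0]]]
[[[0.0, 0.0, 0.0, 0.0, 0.0, 0.016, 0.0], [0.0, 0.0, 0.0, 0.0, 0.0, 0.032, 0.0], [0.0, 0.0, 0.0, 0.0, 0.0, 0.048, 0.0], [0.0, 0.0, 0.0, 0.0, 0.0, 0.064, 0.0], [0.0, 0.0, 0.0, 0.0, 0.0, 0.08, 0.0]]]
```

View pics/s1.png

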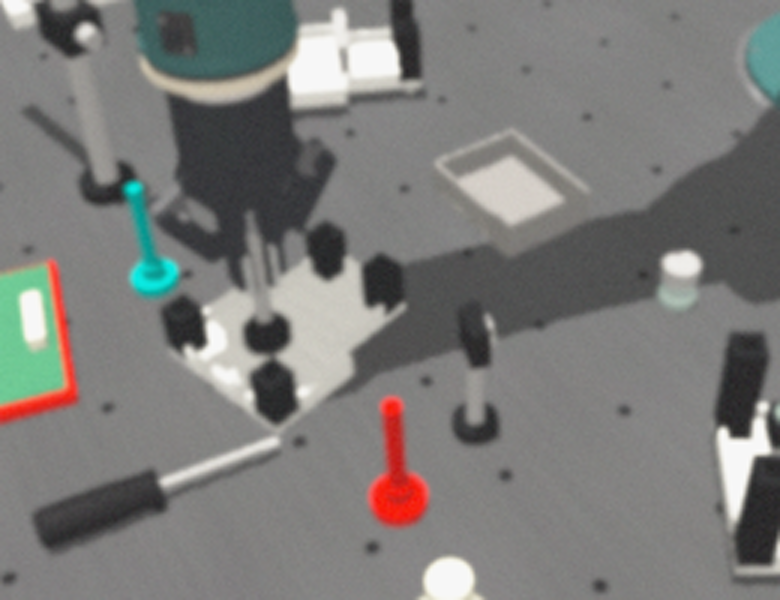

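Gripped: the post at crop (265,270) is between the jaws, opening 10.2 mm on the 12 mm rod. Lifting and moving to the bin.

Call:
carry_out:
  rows:
    - [[0, 0.002, 0, 0, 0, -0.02, 0], [0, 0.002, 0, 0, 0, -0.055, 0], [0, 0.002, 0, 0, 0, -0.09, 0], [0, 0.002, 0, -0.025, 0.004, -0.094, 0], [0, 0.002, 0, -0.065, 0.011, -0.094, 0]]

```text
time_s: 3.9
tcp_pos: [0.6129, -0.0048, 0.1565]
tcp_rot: [-3.141, -0.001, -0.003]
contact_force: [-0.1, -0.6, -2.2]
gripper_width: 0.0103
```

Call:
carry_out:
  rows:
    - [[0, 0, 0, -0.04, 0.006, 0, 0], [0, 0, 0, -0.08, 0.012, 0, 0], [0, 0, 0, -0.12, 0.018, 0, 0], [0, 0, 0, -0.155, 0.023, 0, 0], [0, 0, 0, -0.178, 0.026, 0, 0]]

```text
time_s: 4.53
tcp_pos: [0.4336, -0.0313, 0.157]
tcp_rot: [-3.14, -0.0, -0.005]
contact_force: [-0.4, 0.2, -0.2]
gripper_width: 0.0108
```

```bash
python3 plan.py 0 0.435,-0.031,0.066,0,4 0.435,-0.031,0.066,0,1; python3 -c "
from h import *
d=cap('scene'); save(d['pixels'][100:300,130:390],'s2.png',3)"
```

```text
t 4.53 pos [ 0.4336 -0.0313  0.157 ] yaw 0.01 tilt 0.19 F [-0.4  0.2 -0.2] M [ 0.01 -0.04  0.02] w 0.0108 q [-0.47  0.19  0.52  2.15 -0.13  0.82  0.13]
[[[-0.0015, -0.003, 0.0, 0.0003, -0.0, 0.0228, 0.0], [-0.0015, -0.003, 0.0001, 0.0005, -0.0001, 0.0455, 0.0], [-0.0015, -0.003, 0.0001, 0.0008, -0.0001, 0.0683, 0.0], [-0.0015, -0.003, 0.0001, 0.0011, -0.0001, 0.091, 0.0], [-0.0015, -0.003, 0.0001, 0.0011, -0.0001, 0.091, 0.0]]]
```

View pics/s2.png

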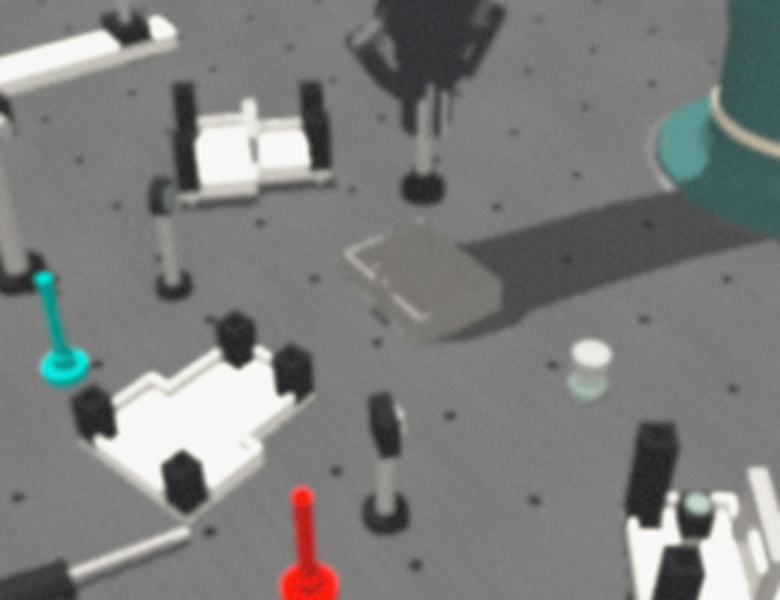

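The post hangs upright from the gripper at crop (425,140), above the bin. Lowering it now.

Call:
carry_out:
  rows:
    - [[0, -0.002, 0, 0, 0, 0.022, 0], [0, -0.002, 0, 0.001, 0, 0.046, 0], [0, -0.002, 0, 0.001, 0, 0.07, 0], [0, -0.002, 0, 0.001, 0, 0.088, 0], [0, -0.002, 0, 0.001, 0, 0.094, 0]]

```text
time_s: 5.2
tcp_pos: [0.4327, -0.0316, 0.0627]
tcp_rot: [-3.14, 0.001, 0.001]
contact_force: [0.8, -0.2, -1.0]
gripper_width: 0.0105
```

```bash
python3 plan.py 0; python3 -c "
from h import *
d=cap('scene'); save(d['pixels'][100:250,200:390],'s3.png',4)"
```

```text
t 5.2 pos [ 0.4327 -0.0316  0.0627] yaw -0.05 tilt 0.12 F [ 0.8 -0.2 -1. ] M [ 0.04 -0.03 -0.  ] w 0.0105 q [-0.38  0.38  0.45  2.21 -0.29  0.6   0.28]
```

View pics/s3.png

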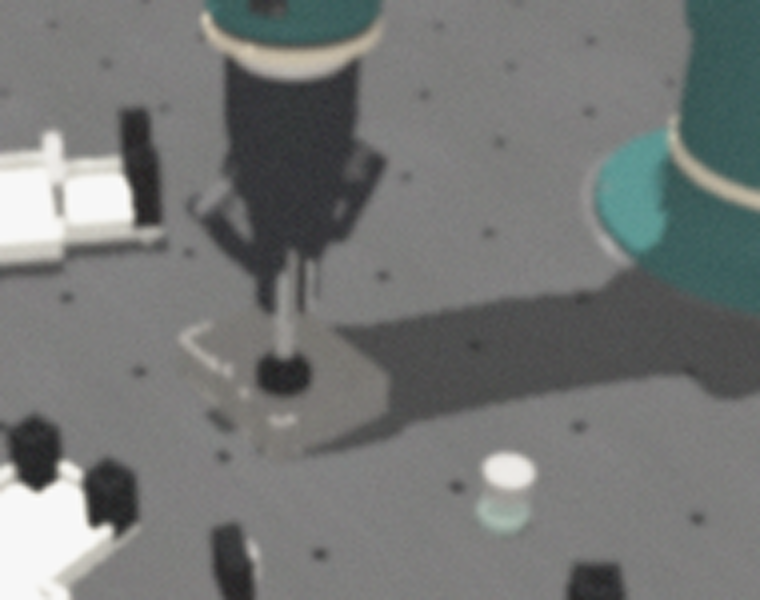

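The foot at crop (285,375) is inside the bin, just above the floor. Setting it down the last 4 mm.

Call:
carry_out:
  rows:
    - [[0, 0, 0, 0, 0, 0.001, 0], [0, 0, 0, 0, 0, 0.002, 0], [0, 0, 0, 0, 0, 0.003, 0], [0, 0, 0, 0, 0, 0.004, 0], [0, 0, 0, 0, 0, 0.0042, 0]]

```text
time_s: 5.88
tcp_pos: [0.4329, -0.0315, 0.0586]
tcp_rot: [-3.14, 0.001, 0.0]
contact_force: [-2.2, 0.7, 10.4]
gripper_width: 0.0103
```

```bash
python3 plan.py 0
```

```text
t 5.88 pos [ 0.4329 -0.0315  0.0586] yaw -0.04 tilt 0.12 F [-2.2  0.7 10.4] M [0.18 0.52 0.05] w 0.0103 q [-0.38  0.39  0.44  2.22 -0.3   0.59  0.28]
```

Call:
carry_out:
  rows:
    - [[0, 0, 0, 0, 0, -0.0003, 0.02], [0, 0, 0, 0, 0, -0.0005, 0.04], [0, 0, 0, 0, 0, -0.0005, 0.05], [0, 0, 0, 0, 0, -0.0005, 0.05], [0, 0, 0, 0, 0, -0.015, 0.05]]

```text
time_s: 6.5
tcp_pos: [0.4324, -0.0317, 0.0736]
tcp_rot: [-3.14, 0.002, 0.003]
contact_force: [-0.0, 0.8, 0.1]
gripper_width: 0.05
```

Call:
carry_out:
  rows:
    - [[0, 0, 0, 0, 0, -0.03, 0.05], [0, 0, 0, 0, 0, -0.07, 0.05], [0, 0, 0, 0, 0, -0.12, 0.05], [0, 0, 0, 0, 0, -0.135, 0.05], [0, 0, 0, 0, 0, -0.135, 0.05]]

```text
time_s: 7.12
tcp_pos: [0.433, -0.0318, 0.2096]
tcp_rot: [-3.139, 0.001, -0.0]
contact_force: [-0.3, -0.4, -0.1]
gripper_width: 0.0502
```

```bash
python3 plan.py 0.06 0.4407,0.3407,0.19,-35.6,10; python3 -c "
from h import *
d=cap('scene'); save(d['pixels'][100:250,200:390],'s4.png',4)"
```

```text
t 7.12 pos [ 0.433  -0.0318  0.2096] yaw -0.05 tilt 0.15 F [-0.3 -0.4 -0.1] M [-0.01 -0.04 -0.03] w 0.0502 q [-0.51  0.1   0.55  2.1  -0.07  0.95  0.08]
[[[-0.0026, 0.0, 0.0621, 0.0007, -0.0372, 0.0021, 0.06], [-0.0026, 0.0001, 0.1241, 0.0015, -0.0745, 0.0041, 0.06], [-0.0026, 0.0002, 0.1862, 0.0022, -0.1117, 0.0062, 0.06], [-0.0025, 0.0003, 0.2482, 0.003, -0.149, 0.0082, 0.06], [-0.0025, 0.0003, 0.3103, 0.0037, -0.1862, 0.0103, 0.06]]]
[[[0.0, 0.0, 0.0621, -0.0107, -0.0357, 0.002, 0.06], [0.0, 0.0, 0.1241, -0.0213, -0.0714, 0.0039, 0.06], [0.0, 0.0, 0.1862, -0.032, -0.1071, 0.0059, 0.06], [0.0, 0.0, 0.2482, -0.0427, -0.1428, 0.0079, 0.06], [0.0, 0.0, 0.3103, -0.0533, -0.1785, 0.0098, 0.06]]]
```

View pics/s4.png

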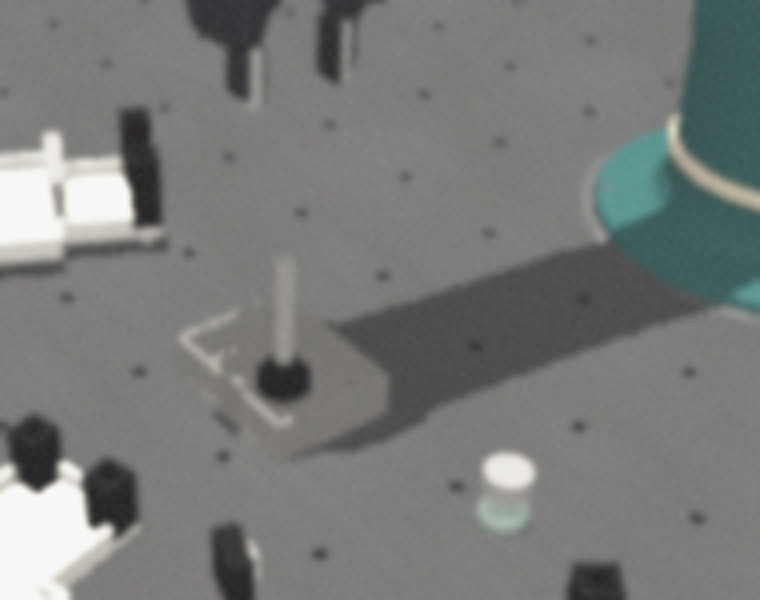

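The post stands upright and free in the bin (crop (285,320)). Next the deep tray.

Call:
carry_out:
  rows:
    - [[-0.0025, 0, 0.062, 0.001, -0.037, 0.002, 0.05], [-0.0025, 0, 0.124, 0.0015, -0.0745, 0.004, 0.05], [-0.0025, 0, 0.186, 0.002, -0.112, 0.006, 0.05], [-0.0025, 0, 0.248, 0.003, -0.149, 0.008, 0.05], [-0.0025, 0, 0.31, 0.0037, -0.186, 0.01, 0.05]]

```text
time_s: 7.8
tcp_pos: [0.4356, 0.155, 0.1976]
tcp_rot: [3.101, -0.489, -0.006]
contact_force: [0.2, -0.0, -0.2]
gripper_width: 0.0497
```

Call:
carry_out:
  rows:
    - [[0, 0, 0.062, -0.0107, -0.0357, 0.002, 0.05], [0, 0, 0.124, -0.0213, -0.0714, 0.004, 0.05], [0, 0, 0.186, -0.032, -0.107, 0.006, 0.05], [0, 0, 0.248, -0.0427, -0.1428, 0.008, 0.05], [0, 0, 0.31, -0.0533, -0.1785, 0.01, 0.05]]

```text
time_s: 8.43
tcp_pos: [0.4393, 0.3418, 0.1856]
tcp_rot: [2.984, -0.965, -0.007]
contact_force: [-0.6, 0.5, 0.4]
gripper_width: 0.0499
```

```bash
python3 plan.py 0.05 0.4407,0.3407,0.062,-35.6,4 0.4407,0.3407,0.058,-35.6,1 ; python3 - <<'E'
from h import *
for n in('top','scene'):
    X=cloud(load(n) if n=='top' else cap(n))
    c,s=np.cos(np.radians(-35.6)),np.sin(np.radians(-35.6))
    dx,dy=X[...,0]-.4407,X[...,1]-.3407
    a=c*dx+s*dy;b=-s*dx+c*dy
    m=(abs(X[...,2]-.083)<.005)&(abs(a)<.02)&(abs(b)<.045)
    print(n,m.sum(),a[m].min(),a[m].max(),b[m].min(),b[m].max(),np.median(X[...,2][m]))
E
```

```text
t 8.43 pos [0.4393 0.3418 0.1856] yaw -35.84 tilt 0.39 F [-0.6  0.5  0.4] M [-0.04 -0.02 -0.02] w 0.0499 q [-1.01  0.36  0.36  1.84 -0.15  0.97 -1.21]
[[[0.0063, 0.0026, -0.001, 0.0005, -0.0002, 0.0309, 0.05], [0.0063, 0.0026, -0.0021, 0.0011, -0.0003, 0.0618, 0.05], [0.0063, 0.0026, -0.0031, 0.0016, -0.0005, 0.0927, 0.05], [0.0063, 0.0026, -0.0041, 0.0021, -0.0007, 0.1236, 0.05], [0.0063, 0.0026, -0.0041, 0.0021, -0.0007, 0.1276, 0.05]]]
top 176 -0.006035856822242664 0.00611594327872465 -0.03575617000395159 0.03492784722259851 0.08319981147929754
scene 250 -0.0072215195492001776 0.007179059363258933 -0.03574401463076821 0.03655394502554117 0.08388561960771329
```

Call:
carry_out:
  rows:
    - [[0.003, 0.003, -0.002, 0.001, 0, 0.031, 0.05], [0.006, 0.003, -0.004, 0.002, -0.0005, 0.065, 0.05], [0.006, 0.003, -0.004, 0.002, -0.0005, 0.1, 0.05], [0.006, 0.003, -0.004, 0.002, -0.0005, 0.122, 0.05], [0.006, 0.003, -0.004, 0.002, -0.0005, 0.1275, 0.05]]

```text
time_s: 9.1
tcp_pos: [0.4383, 0.3444, 0.0552]
tcp_rot: [2.988, -0.959, -0.004]
contact_force: [0.0, 0.6, 1.1]
gripper_width: 0.05
```

```bash
python3 plan.py 0.05 0.4407,0.3407,0.058,-35.6,1
```

```text
t 9.1 pos [0.4383 0.3444 0.0552] yaw -35.57 tilt 0.22 F [0.  0.6 1.1] M [ 0.03  0.09 -0.03] w 0.05 q [-0.96  0.55  0.3   1.92 -0.24  0.71 -1.14]
[[[0.0037, 0.0012, 0.0005, 0.0041, 0.0016, -0.0028, 0.05]]]
```

Call:
carry_out:
  rows:
    - [[0.0037, 0.001, 0, 0.004, 0.0016, -0.0025, 0.05], [0.0037, 0.001, 0, 0.004, 0.0016, -0.0025, 0.05], [0.0037, 0.001, 0, 0.004, 0.0016, -0.0025, 0.02], [0.0037, 0.001, 0, 0.004, 0.0016, -0.0025, 0.0], [0.0037, 0.001, 0, 0.004, 0.0016, -0.0025, 0.0]]

```text
time_s: 9.72
tcp_pos: [0.4405, 0.3413, 0.0582]
tcp_rot: [-2.991, 0.959, 0.001]
contact_force: [-2.6, 0.9, 6.6]
gripper_width: 0.0108
```

```bash
python3 plan.py 0 0.4407,0.3407,0.058,-35.6,1
```

```text
t 9.72 pos [0.4405 0.3413 0.0582] yaw -35.54 tilt 0.05 F [-2.6  0.9  6.6] M [0.19 0.64 0.05] w 0.0108 q [-0.95  0.54  0.3   1.92 -0.24  0.71 -1.13]
[[[-0.0007, 0.0006, 0.001, 0.0006, 0.0004, 0.0002, 0.0]]]
```

Call:
carry_out:
  rows:
    - [[0, 0, 0, 0, 0, -0.002, 0], [0, 0, 0, 0, 0, -0.008, 0], [0, 0, 0, 0, 0, -0.018, 0], [0, 0, 0, 0, 0, -0.026, 0], [0, 0, 0, 0, 0, -0.03, 0]]

```text
time_s: 10.35
tcp_pos: [0.4407, 0.3415, 0.089]
tcp_rot: [-2.99, 0.959, 0.0]
contact_force: [-0.2, 0.3, -5.7]
gripper_width: 0.0105
```

```bash
python3 plan.py 0 0.441,0.341,0.195,-35.6,5; python3 -c "
from h import *
d=cap('scene'); save(d['pixels'][200:350,320:480],'s5.png',4)"
```

```text
t 10.35 pos [0.4407 0.3415 0.089 ] yaw -35.55 tilt 0.09 F [-0.2  0.3 -5.7] M [ 0.01  0.02 -0.04] w 0.0105 q [-0.97  0.5   0.32  1.91 -0.22  0.77 -1.15]
[[[-0.0015, 0.0005, 0.0002, 0.0001, 0.0, -0.0212, 0.0], [-0.0015, 0.0005, 0.0004, 0.0002, 0.0, -0.0424, 0.0], [-0.0015, 0.0005, 0.0006, 0.0003, 0.0, -0.0636, 0.0], [-0.0015, 0.0005, 0.0007, 0.0004, 0.0, -0.0848, 0.0], [-0.0015, 0.0005, 0.0009, 0.0005, 0.0, -0.106, 0.0]]]
```

View pics/s5.png

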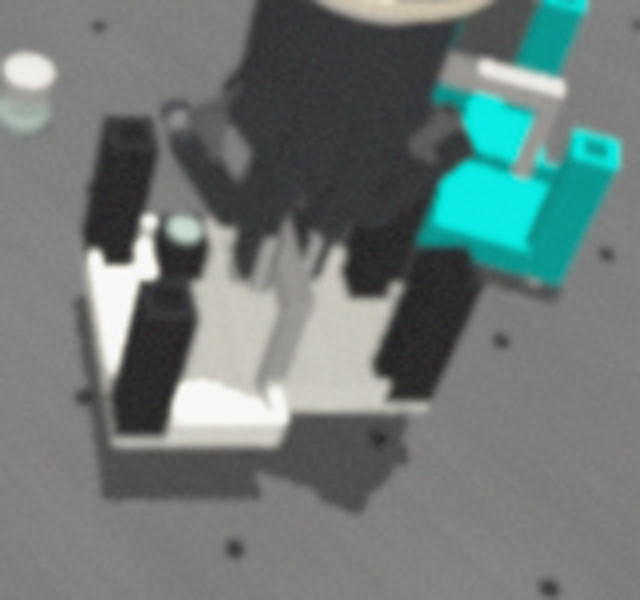

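Tray lifts level with the cube still standing in it (crop (183,240)), and the wrist reads 5.7 N, which fits the weight. Lifting on and carrying over.

Call:
carry_out:
  rows:
    - [[-0.001, 0, 0, 0, 0, -0.012, 0], [-0.001, 0, 0, 0, 0, -0.035, 0], [-0.001, 0, 0, 0, 0, -0.065, 0], [-0.001, 0, 0, 0, 0, -0.09, 0], [-0.001, 0, 0, 0, 0, -0.106, 0]]

```text
time_s: 11.02
tcp_pos: [0.4409, 0.3415, 0.1968]
tcp_rot: [-2.99, 0.958, -0.0]
contact_force: [-0.5, -0.3, -5.3]
gripper_width: 0.0109
```

```bash
python3 plan.py 0 0.447,0.332,0.196,-34,1 0.458,0.315,0.196,-31,1 0.6331,0.0442,0.196,12,10 0.6495,0.019,0.196,15,1 0.6555,0.0097,0.196,16.5,2
```

```text
t 11.03 pos [0.4409 0.3415 0.1968] yaw -35.55 tilt 0.11 F [-0.5 -0.3 -5.3] M [ 0.06 -0.01  0.04] w 0.0109 q [-1.01  0.35  0.37  1.83 -0.15  0.99 -1.2 ]
[[[-0.0019, 0.0003, -0.027, 0.0105, 0.0041, 0.0008, 0.0], [-0.0019, 0.0002, -0.0794, 0.0293, 0.0116, 0.0007, 0.0], [-0.0019, 0.0002, -0.1545, 0.0593, 0.0234, 0.0007, 0.0], [-0.0019, 0.0001, -0.2295, 0.0893, 0.0353, 0.0007, 0.0], [-0.0019, 0.0, -0.3045, 0.1193, 0.0471, 0.0006, 0.0]]]
[[[0.0, 0.0, -0.075, 0.0251, 0.0203, 0.0, 0.0], [0.0, 0.0, -0.1501, 0.0501, 0.0406, 0.0, 0.0], [0.0, 0.0, -0.2251, 0.0752, 0.0609, 0.0, 0.0], [0.0, 0.0, -0.3002, 0.1002, 0.0812, 0.0, 0.0], [0.0, 0.0, -0.3752, 0.1253, 0.1015, 0.0, 0.0]]]
[[[0.0, 0.0, -0.075, 0.0159, 0.0281, 0.0, 0.0], [0.0, 0.0, -0.1501, 0.0317, 0.0561, 0.0, 0.0], [0.0, 0.0, -0.2025, 0.0466, 0.0823, 0.0, 0.0], [0.0, 0.0, -0.2155, 0.0493, 0.0871, 0.0, 0.0], [0.0, 0.0, -0.2286, 0.0521, 0.0919, 0.0, 0.0]]]
```

Call:
carry_out:
  rows:
    - [[-0.001, 0, -0.027, 0.0105, 0.004, 0, 0], [-0.001, 0, -0.079, 0.029, 0.0115, 0, 0], [-0.001, 0, -0.1545, 0.059, 0.0235, 0, 0], [-0.001, 0, -0.2295, 0.089, 0.035, 0, 0], [-0.001, 0, -0.3045, 0.119, 0.047, 0, 0]]

```text
time_s: 11.65
tcp_pos: [0.5107, 0.2331, 0.1966]
tcp_rot: [-3.103, 0.49, 0.0]
contact_force: [0.5, 0.4, -4.8]
gripper_width: 0.0112
```

Call:
carry_out:
  rows:
    - [[0, 0, -0.075, 0.025, 0.0205, 0, 0], [0, 0, -0.15, 0.05, 0.0405, 0, 0], [0, 0, -0.225, 0.075, 0.061, 0, 0], [0, 0, -0.3, 0.1, 0.081, 0, 0], [0, 0, -0.365, 0.122, 0.098, 0, 0]]

```text
time_s: 12.28
tcp_pos: [0.5968, 0.101, 0.1964]
tcp_rot: [-3.14, -0.084, 0.001]
contact_force: [-0.6, 0.4, -4.6]
gripper_width: 0.011
```

```bash
python3 plan.py 0 0.6555,0.0097,0.196,16.5,4; python3 -c "
from h import *
d=cap('scene'); save(d['pixels'][100:330,100:400],'s6.png',2.6)"
```

```text
t 12.28 pos [0.5968 0.101  0.1964] yaw 3.06 tilt 0.05 F [-0.6  0.4 -4.6] M [0.07 0.04 0.02] w 0.011 q [-0.47  0.43  0.33  1.71 -0.16  1.03 -0.03]
[[[-0.0003, 0.0008, -0.0587, 0.0134, 0.0236, 0.0001, 0.0], [-0.0003, 0.0008, -0.1173, 0.0269, 0.0471, 0.0002, 0.0], [-0.0003, 0.0008, -0.176, 0.0403, 0.0707, 0.0002, 0.0], [-0.0004, 0.0008, -0.2346, 0.0537, 0.0943, 0.0003, 0.0]]]
```

View pics/s6.png

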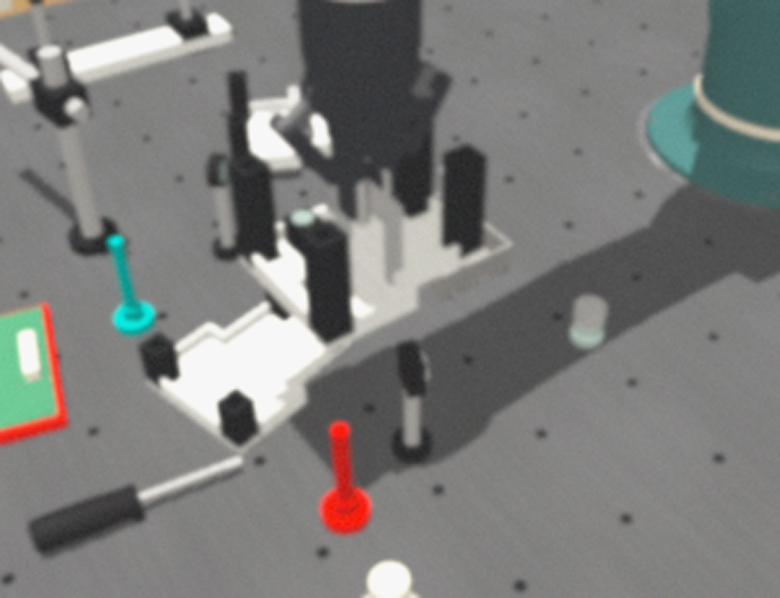

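The tray is held level with the cube standing at crop (302,225) and is approaching the base. Moving over it and lowering to about z = 0.13.

Call:
carry_out:
  rows:
    - [[0, 0, -0.058, 0.0134, 0.0236, 0, 0], [0, 0, -0.117, 0.027, 0.047, 0, 0], [0, 0, -0.185, 0.0425, 0.075, 0, 0], [0, 0, -0.22, 0.0505, 0.0885, 0, 0], [0, 0, -0.2345, 0.0537, 0.0943, 0, 0]]

```text
time_s: 12.95
tcp_pos: [0.6571, 0.005, 0.1964]
tcp_rot: [3.107, 0.449, -0.001]
contact_force: [-0.1, 0.9, -6.3]
gripper_width: 0.0111
```

```bash
python3 plan.py 0 0.6555,0.0097,0.115,16.5,5
```

```text
t 12.95 pos [0.6571 0.005  0.1964] yaw 16.45 tilt 0.11 F [-0.1  0.9 -6.3] M [0.03 0.08 0.  ] w 0.0111 q [-0.27  0.52  0.3   1.57 -0.17  1.08  0.36]
[[[0.0017, 0.001, -0.0002, -0.0, -0.001, 0.0163, 0.0], [0.0017, 0.001, -0.0004, -0.0, -0.002, 0.0326, 0.0], [0.0017, 0.001, -0.0005, -0.0001, -0.003, 0.0488, 0.0], [0.0017, 0.001, -0.0007, -0.0001, -0.004, 0.0651, 0.0], [0.0017, 0.001, -0.0009, -0.0001, -0.0051, 0.0814, 0.0]]]
```

Call:
carry_out:
  rows:
    - [[0.0015, 0.001, 0, 0, -0.001, 0.01, 0], [0.0015, 0.001, 0, 0, -0.003, 0.03, 0], [0.0015, 0.001, -0.001, 0, -0.005, 0.055, 0], [0.0015, 0.001, -0.001, 0, -0.005, 0.075, 0], [0.0015, 0.001, -0.001, 0, -0.005, 0.0815, 0]]

```text
time_s: 13.58
tcp_pos: [0.6547, 0.01, 0.113]
tcp_rot: [3.109, 0.451, -0.004]
contact_force: [0.2, -0.1, -5.8]
gripper_width: 0.0105
```

```bash
cat > posts.py <<'E'
from h import *
import itertools
offs=np.array([[62,48],[62,-48],[-62,30],[-62,-30]])/1e3
def meas(x,y,yaw,h,tag=''):
    # fit tray pose from post tops seen, near guess; world height h
    for n in('top','scene'):
        d=cap(n); X=cloud(d)
        c,s=np.cos(np.radians(yaw)),np.sin(np.radians(yaw)); R=np.array([[c,-s],[s,c]])
        A=[];B=[]
        for i,o in enumerate(offs):
            g=R@o+[x,y]
            m=(np.abs(X[...,2]-h)<.006)&(np.hypot(X[...,0]-g[0],X[...,1]-g[1])<.02)
            if m.sum()<15: continue
            P=X[m]; r=cv2.minAreaRect((P[:,:2]*1000).astype(np.float32))
            ok=min(r[1])>20 and max(r[1])<26
            print(n,i,m.sum(),np.round(r[0],1),np.round(r[1],1),'z',P[:,2].mean().round(4),'err',np.round(np.array(r[0])-g*1000,1),'' if ok else 'partial')
            if ok: A.append(o);B.append(np.array(r[0])/1000)
        if len(A)>=2:
            A=np.array(A);B=np.array(B);a=A-A.mean(0);b=B-B.mean(0)
            th=np.arctan2((a[:,0]*b[:,1]-a[:,1]*b[:,0]).sum(),(a*b).sum())
            Q=np.array([[np.cos(th),-np.sin(th)],[np.sin(th),np.cos(th)]]);t=B.mean(0)-Q@A.mean(0)
            print(n,'FIT',t.round(4),np.degrees(th).round(2))
        save(d['pixels'],tag+n+'.png',1.5)
E
python3 plan.py 0 0.6555,0.0097,0.115,16.5,1; python3 -c "
from posts import *
meas(.6555,.0097,16.5,.157,'hov_')"
```

```text
t 13.57 pos [0.6547 0.01   0.113 ] yaw 16.52 tilt 0.13 F [ 0.2 -0.1 -5.8] M [-0.06  0.03  0.03] w 0.0105 q [-0.26  0.61  0.28  1.63 -0.2   0.93  0.38]
[[[-0.0002, 0.0023, 0.0003, 0.0006, 0.0005, -0.002, 0.0]]]
scene 0 96 [700.4  72.3] [22.3 24.1] z 0.1541 err [-0.9 -1. ] 
scene 1 91 [727.5 -18.9] [22.9 24.4] z 0.1539 err [-1.1 -0.2] 
scene 2 89 [586.1  21.4] [23.9 23.4] z 0.1543 err [-1.5  0.6] 
scene FIT [0.6542 0.0096] 16.14
```

Scene camera: held tray at (654.2, 9.6) mm, base at (655.7, 10.0). Correcting by about 1.3 mm and lowering to just inside the sockets.

Call:
carry_out:
  rows:
    - [[0, 0.002, -0.003, 0.0013, 0, 0, 0], [0, 0.002, -0.003, 0.0013, 0, 0.001, 0], [0, 0.002, -0.003, 0.0013, 0, 0.005, 0], [0, 0.002, -0.003, 0.0013, 0, 0.009, 0], [0, 0.002, -0.003, 0.0013, 0, 0.012, 0]]

```text
time_s: 14.3
tcp_pos: [0.6565, 0.0101, 0.1018]
tcp_rot: [-3.108, -0.456, -0.001]
contact_force: [-1.1, -0.1, -6.1]
gripper_width: 0.0106
```

```bash
python3 plan.py 0 0.656,0.0102,0.095,16.7,5
```

```text
t 14.3 pos [0.6565 0.0101 0.1018] yaw 16.68 tilt 0.04 F [-1.1 -0.1 -6.1] M [-0.02  0.05 -0.02] w 0.0106 q [-0.25  0.62  0.27  1.64 -0.2   0.91  0.38]
[[[0.0001, -0.0007, -0.0001, -0.0001, -0.0, 0.0014, 0.0], [0.0001, -0.0007, -0.0002, -0.0002, -0.0001, 0.0027, 0.0], [0.0001, -0.0007, -0.0002, -0.0003, -0.0001, 0.0041, 0.0], [0.0001, -0.0007, -0.0003, -0.0003, -0.0002, 0.0054, 0.0], [0.0001, -0.0007, -0.0004, -0.0004, -0.0002, 0.0068, 0.0]]]
```

Call:
carry_out:
  rows:
    - [[0, 0, 0, -0.0003, 0, 0.0015, 0], [0, 0, 0, -0.0003, 0, 0.003, 0], [0, 0, 0, -0.0003, 0, 0.0045, 0], [0, 0, 0, -0.0003, 0, 0.006, 0], [0, 0, 0, -0.0003, 0, 0.007, 0]]

```text
time_s: 14.92
tcp_pos: [0.6562, 0.01, 0.0947]
tcp_rot: [-3.108, -0.456, -0.001]
contact_force: [-0.0, -0.0, -5.4]
gripper_width: 0.0107
```

```bash
python3 plan.py 0 0.656,0.0102,0.0895,16.7,5
```

```text
t 14.93 pos [0.6562 0.01   0.0947] yaw 16.68 tilt 0.04 F [-0.  -0.  -5.4] M [-0.03  0.03  0.  ] w 0.0107 q [-0.25  0.63  0.27  1.64 -0.2   0.89  0.38]
[[[0.0001, -0.0007, -0.0001, -0.0, -0.0, 0.001, 0.0], [0.0001, -0.0007, -0.0002, -0.0001, -0.0001, 0.0021, 0.0], [0.0001, -0.0007, -0.0002, -0.0001, -0.0001, 0.0031, 0.0], [0.0001, -0.0007, -0.0003, -0.0001, -0.0002, 0.0042, 0.0], [0.0001, -0.0007, -0.0004, -0.0001, -0.0002, 0.0052, 0.0]]]
```

Sliding in with no lateral force. The last 6 mm go slowly.

Call:
carry_out:
  rows:
    - [[0, 0, 0, 0, 0, 0.0012, 0], [0, 0, 0, 0, 0, 0.0024, 0], [0, 0, 0, 0, 0, 0.0036, 0], [0, 0, 0, 0, 0, 0.0046, 0], [0, 0, 0, 0, 0, 0.0052, 0]]

```text
time_s: 15.55
tcp_pos: [0.6562, 0.01, 0.0896]
tcp_rot: [-3.108, -0.455, -0.001]
contact_force: [-4.5, 0.3, 3.2]
gripper_width: 0.0108
```

```bash
python3 plan.py 0 0.656,0.0102,0.0885,16.7,5
```

```text
t 15.55 pos [0.6562 0.01   0.0896] yaw 16.67 tilt 0.04 F [-4.5  0.3  3.2] M [0.08 0.83 0.05] w 0.0108 q [-0.25  0.64  0.27  1.64 -0.2   0.89  0.39]
[[[-0.0, -0.0006, -0.0001, -0.0, -0.0, 0.0002, 0.0], [-0.0, -0.0006, -0.0002, -0.0, -0.0001, 0.0004, 0.0], [-0.0, -0.0006, -0.0003, -0.0001, -0.0001, 0.0007, 0.0], [-0.0, -0.0006, -0.0004, -0.0001, -0.0002, 0.0009, 0.0], [-0.0, -0.0006, -0.0005, -0.0001, -0.0002, 0.0011, 0.0]]]
```

Call:
carry_out:
  rows:
    - [[0, 0, 0, -0.0002, 0, 0.0003, 0], [0, 0, 0, -0.0002, 0, 0.0005, 0], [0, 0, 0, -0.0002, 0, 0.0006, 0], [0, 0, 0, -0.0002, 0, 0.0006, 0], [0, 0, 0, -0.0002, 0, 0.0006, 0]]

```text
time_s: 16.18
tcp_pos: [0.6562, 0.01, 0.0896]
tcp_rot: [-3.108, -0.456, -0.002]
contact_force: [-3.7, 1.5, 5.7]
gripper_width: 0.0106
```

```bash
python3 plan.py 0; python3 -c "
from posts import *
meas(.656,.010,16.6,.131,'home_')
d=load('scene'); save(d['pixels'][120:300,120:330],'s7.png',3.5)"
```

```text
t 16.18 pos [0.6562 0.01   0.0896] yaw 16.68 tilt 0.07 F [-3.7  1.5  5.7] M [0.13 0.89 0.04] w 0.0106 q [-0.25  0.64  0.27  1.65 -0.21  0.88  0.39]
scene 0 122 [701.4  73.7] [22.1 23.4] z 0.1298 err [-0.3 -0. ] 
scene 1 115 [729.  -19.1] [23.3 24.3] z 0.1296 err [-0.1 -0.8] 
scene 2 101 [587.8  21.1] [24.9 23.8] z 0.13 err [-0.2  0.1] 
scene FIT [0.6557 0.0098] 16.44
```

View pics/s7.png

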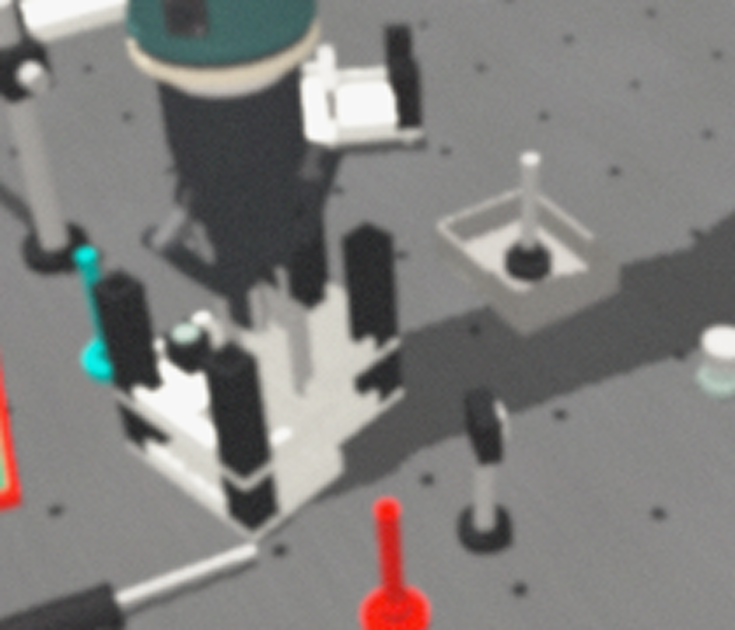

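The deep tray sits home on the base (post tops at 130 mm, fit within about 1 mm of the base pose), with the cube standing at crop (188,345). Releasing and going up.

Call:
carry_out:
  rows:
    - [[0, 0, 0, 0, 0, 0, 0.02], [0, 0, 0, 0, 0, 0, 0.04], [0, 0, 0, 0, 0, 0, 0.05], [0, 0, 0, 0, 0, 0, 0.05], [0, 0, 0, 0, 0, -0.01, 0.05]]

```text
time_s: 16.9
tcp_pos: [0.6557, 0.01, 0.0994]
tcp_rot: [-3.108, -0.456, 0.0]
contact_force: [-0.4, 0.0, 0.6]
gripper_width: 0.05
```

Call:
carry_out:
  rows:
    - [[0, 0, 0, 0, 0, -0.02, 0.05], [0, 0, 0, 0, 0, -0.05, 0.05], [0, 0, 0, 0, 0, -0.09, 0.05], [0, 0, 0, 0, 0, -0.12, 0.05], [0, 0, 0, 0, 0, -0.12, 0.05]]

```text
time_s: 17.52
tcp_pos: [0.657, 0.0098, 0.2235]
tcp_rot: [-3.108, -0.455, -0.008]
contact_force: [-0.2, -0.1, -0.4]
gripper_width: 0.0499
```

```bash
python3 -c "
from posts import *
meas(.656,.010,16.6,.131,'rel_')"; python3 plan.py 0.05 0.4618,-0.2788,0.16,-24.25,10
```

```text
scene 0 120 [701.7  73.8] [24.7 23.2] z 0.1298 err [0.  0.1] 
scene 1 115 [728.9 -18.4] [23.4 24.9] z 0.1298 err [-0.2 -0.1] 
scene 2 105 [587.9  20.6] [24.  23.7] z 0.1298 err [-0.1 -0.5] 
scene 3 94 [604.9 -36.8] [23.4 24.3] z 0.1298 err [-0.2 -0.3] 
scene FIT [0.6559 0.0098] 16.68
t 17.62 pos [0.6558 0.01   0.2203] yaw 16.68 tilt 0.06 F [-0.2 -0.5 -0.3] M [ 0.03 -0.    0.03] w 0.0502 q [-0.28  0.5   0.3   1.55 -0.16  1.12  0.35]
[[[-0.0002, -0.0011, 0.0714, -0.0269, 0.0221, 0.006, 0.05], [-0.0003, -0.001, 0.1429, -0.0537, 0.0442, 0.012, 0.05], [-0.0003, -0.001, 0.2143, -0.0806, 0.0663, 0.018, 0.05], [-0.0003, -0.001, 0.2857, -0.1075, 0.0884, 0.024, 0.05], [-0.0004, -0.001, 0.3572, -0.1344, 0.1105, 0.03, 0.05]]]
[[[0.0, 0.0, 0.0714, -0.0174, 0.0301, 0.006, 0.05], [0.0, 0.0, 0.1429, -0.0349, 0.0602, 0.0121, 0.05], [0.0, 0.0, 0.2143, -0.0523, 0.0903, 0.0181, 0.05], [0.0, 0.0, 0.2857, -0.0698, 0.1204, 0.0241, 0.05], [0.0, 0.0, 0.3572, -0.0872, 0.1505, 0.0301, 0.05]]]
```

Call:
carry_out:
  rows:
    - [[0, 0, 0.071, -0.027, 0.022, 0.006, 0.05], [0, 0, 0.143, -0.054, 0.044, 0.012, 0.05], [0, 0, 0.214, -0.081, 0.066, 0.018, 0.05], [0, 0, 0.286, -0.1075, 0.0885, 0.024, 0.05], [0, 0, 0.357, -0.1345, 0.1105, 0.03, 0.05]]

```text
time_s: 18.25
tcp_pos: [0.5575, -0.1353, 0.1895]
tcp_rot: [-3.139, 0.107, 0.0]
contact_force: [-0.2, 0.1, -0.2]
gripper_width: 0.0495
```

Call:
carry_out:
  rows:
    - [[0, 0, 0.071, -0.0175, 0.03, 0.006, 0.05], [0, 0, 0.143, -0.035, 0.06, 0.012, 0.05], [0, 0, 0.214, -0.0525, 0.09, 0.018, 0.05], [0, 0, 0.286, -0.07, 0.1205, 0.024, 0.05], [0, 0, 0.357, -0.087, 0.1505, 0.03, 0.05]]

```text
time_s: 18.88
tcp_pos: [0.4591, -0.281, 0.159]
tcp_rot: [-3.069, 0.67, 0.001]
contact_force: [0.3, -0.6, -0.0]
gripper_width: 0.0501
```

```bash
python3 plan.py 0.05 0.4618,-0.2788,0.036,-24.25,5 ; python3 - <<'E'
from h import *
for n in('top','scene'):
    X=cloud(load(n) if n=='top' else cap(n))
    if n=='top': X=cloud(np.load('top.npy',allow_pickle=True).item())
    c,s=np.cos(np.radians(-24.25)),np.sin(np.radians(-24.25))
    dx,dy=X[...,0]-.4618,X[...,1]+.2788
    a=c*dx+s*dy;b=-s*dx+c*dy
    m=(abs(X[...,2]-.061)<.005)&(abs(a)<.02)&(abs(b)<.045)
    print(n,m.sum(),a[m].min(),a[m].max(),b[m].min(),b[m].max(),np.median(X[...,2][m]))
E
```

```text
t 18.88 pos [ 0.4591 -0.281   0.159 ] yaw -24.62 tilt 0.04 F [ 0.3 -0.6 -0. ] M [-0.02 -0.    0.03] w 0.0501 q [ 0.05  0.39  0.54  1.91 -0.25  0.91  0.29]
[[[-0.0004, 0.0005, -0.0013, 0.0003, -0.0006, 0.0246, 0.05], [-0.0004, 0.0005, -0.0026, 0.0006, -0.0012, 0.0492, 0.05], [-0.0004, 0.0005, -0.0038, 0.001, -0.0019, 0.0738, 0.05], [-0.0004, 0.0005, -0.0051, 0.0013, -0.0025, 0.0984, 0.05], [-0.0004, 0.0005, -0.0064, 0.0016, -0.0031, 0.123, 0.05]]]
top 177 -0.00633524013999455 0.006600671644766822 -0.03668391489541738 0.03656539822107077 0.06063740185977097
scene 56 -0.0055633983834277 0.0063679198070009145 -0.032026781805522625 0.03639835709246659 0.06254538071212667
```

Call:
carry_out:
  rows:
    - [[0, 0, -0.003, 0.001, -0.002, 0.02, 0.05], [0, 0, -0.006, 0.0015, -0.003, 0.06, 0.05], [0, 0, -0.006, 0.0015, -0.003, 0.095, 0.05], [0, 0, -0.006, 0.0015, -0.003, 0.116, 0.05], [0, 0, -0.006, 0.0015, -0.003, 0.122, 0.05]]

```text
time_s: 19.55
tcp_pos: [0.4573, -0.283, 0.0354]
tcp_rot: [3.067, -0.675, -0.006]
contact_force: [-0.4, -0.0, -1.3]
gripper_width: 0.05
```

```bash
python3 plan.py 0.05 0.4618,-0.2788,0.036,-24.25,1
```

```text
t 19.55 pos [ 0.4573 -0.283   0.0354] yaw -24.83 tilt 0.21 F [-0.4 -0.  -1.3] M [-0.02 -0.02  0.03] w 0.05 q [ 0.14  0.58  0.45  1.98 -0.39  0.67  0.4 ]
[[[0.0016, 0.0034, -0.0101, 0.0023, -0.0057, -0.0006, 0.05]]]
```

Call:
carry_out:
  rows:
    - [[0.0016, 0.0034, -0.01, 0.0023, -0.0057, -0.0005, 0.05], [0.0016, 0.0034, -0.01, 0.0023, -0.0057, -0.0005, 0.05], [0.0016, 0.0034, -0.01, 0.0023, -0.0057, -0.0005, 0.02], [0.0016, 0.0034, -0.01, 0.0023, -0.0057, -0.0005, 0.0], [0.0016, 0.0034, -0.01, 0.0023, -0.0057, -0.0005, 0.0]]

```text
time_s: 20.18
tcp_pos: [0.462, -0.2789, 0.0363]
tcp_rot: [3.071, -0.66, 0.001]
contact_force: [-1.5, 1.3, 6.6]
gripper_width: 0.0112
```

```bash
python3 plan.py 0 0.4618,-0.2788,0.036,-24.25,1
```

```text
t 20.18 pos [ 0.462  -0.2789  0.0363] yaw -24.26 tilt 0.03 F [-1.5  1.3  6.6] M [0.25 0.3  0.07] w 0.0112 q [ 0.13  0.58  0.44  1.97 -0.39  0.67  0.4 ]
[[[-0.0001, -0.0006, -0.0001, -0.0002, -0.0001, 0.0003, 0.0]]]
```

Call:
carry_out:
  rows:
    - [[0, 0, 0, 0, 0, -0.002, 0], [0, 0, 0, 0, 0, -0.01, 0], [0, 0, 0, 0, 0, -0.025, 0], [0, 0, 0, 0, 0, -0.045, 0], [0, 0, 0, 0, 0, -0.065, 0]]

```text
time_s: 20.8
tcp_pos: [0.462, -0.279, 0.1029]
tcp_rot: [3.071, -0.66, 0.002]
contact_force: [-0.1, -0.2, -3.2]
gripper_width: 0.011
```

```bash
python3 plan.py 0; python3 -c "
from h import *
d=cap('scene'); save(d['pixels'][80:250,120:330],'s8.png',3.5)"
```

```text
t 20.8 pos [ 0.462  -0.279   0.1029] yaw -24.26 tilt 0.06 F [-0.1 -0.2 -3.2] M [ 0.04 -0.08  0.01] w 0.011 q [ 0.08  0.47  0.51  1.95 -0.32  0.8   0.34]
```

View pics/s8.png

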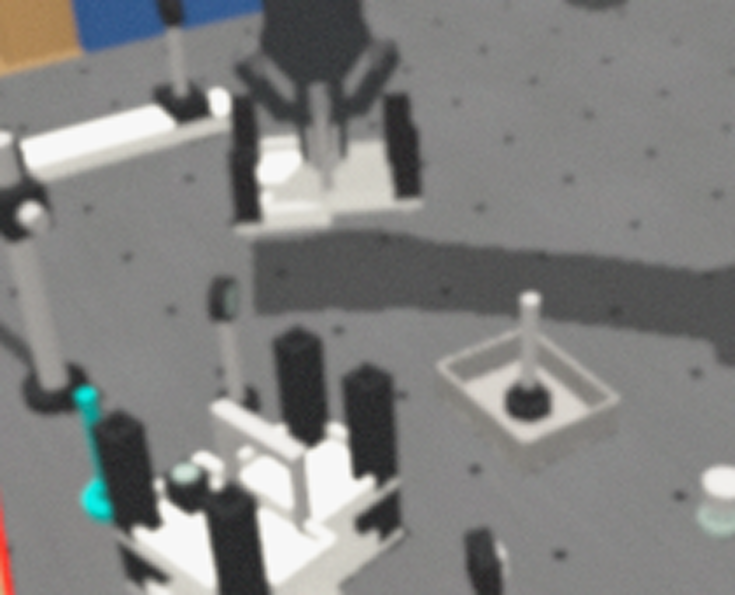

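Call:
carry_out:
  rows:
    - [[0, 0, 0, 0, 0, -0.02, 0], [0, 0, 0, 0, 0, -0.045, 0], [0, 0, 0, 0, 0, -0.075, 0], [0, 0, 0, 0, 0, -0.095, 0], [0, 0, 0, 0, 0, -0.105, 0]]

```text
time_s: 21.48
tcp_pos: [0.4626, -0.2796, 0.2113]
tcp_rot: [3.071, -0.661, 0.008]
contact_force: [-0.2, -0.2, -3.3]
gripper_width: 0.0109
```

```bash
python3 plan.py 0 0.470,-0.267,0.206,-23,1 0.486,-0.243,0.206,-20,1 0.6366,-0.019,0.206,13,8
```

```text
t 21.48 pos [ 0.4626 -0.2796  0.2113] yaw -24.28 tilt 0.3 F [-0.2 -0.2 -3.3] M [-0.01  0.02  0.  ] w 0.0109 q [ 0.01  0.32  0.58  1.87 -0.21  1.01  0.25]
[[[-0.0005, -0.0053, -0.0224, 0.0015, -0.0145, 0.0053, 0.0], [-0.0003, -0.0053, -0.0747, 0.0062, -0.043, 0.0053, 0.0], [-0.0001, -0.0053, -0.1467, 0.0118, -0.0763, 0.0054, 0.0], [0.0001, -0.0053, -0.2187, 0.0175, -0.1095, 0.0054, 0.0], [0.0003, -0.0053, -0.2907, 0.0231, -0.1428, 0.0055, 0.0]]]
[[[0.0, 0.0, -0.072, 0.0149, -0.0303, 0.0, 0.0], [0.0, 0.0, -0.144, 0.0299, -0.0605, 0.0, 0.0], [0.0, 0.0, -0.216, 0.0448, -0.0908, 0.0, 0.0], [0.0, 0.0, -0.288, 0.0598, -0.121, 0.0, 0.0], [0.0, 0.0, -0.36, 0.0747, -0.1513, 0.0, 0.0]]]
```

Level, weight 3.3 N, nothing else disturbed. The path keeps about 48 mm from the clamp block, so carrying on.

Call:
carry_out:
  rows:
    - [[0, -0.004, -0.022, 0.0015, -0.0145, 0.003, 0], [0, -0.005, -0.075, 0.006, -0.043, 0.005, 0], [0, -0.005, -0.147, 0.012, -0.076, 0.005, 0], [0, -0.005, -0.219, 0.0175, -0.1095, 0.005, 0], [0, -0.005, -0.291, 0.023, -0.143, 0.005, 0]]

```text
time_s: 22.1
tcp_pos: [0.5439, -0.156, 0.2063]
tcp_rot: [3.135, -0.199, 0.0]
contact_force: [0.7, 0.3, -3.6]
gripper_width: 0.011
```

Call:
carry_out:
  rows:
    - [[0, 0, -0.072, 0.015, -0.03, 0, 0], [0, 0, -0.144, 0.03, -0.0605, 0, 0], [0, 0, -0.216, 0.045, -0.091, 0, 0], [0, 0, -0.288, 0.06, -0.121, 0, 0], [0, 0, -0.36, 0.075, -0.151, 0, 0]]

```text
time_s: 22.72
tcp_pos: [0.6384, -0.0136, 0.2061]
tcp_rot: [3.119, 0.373, -0.0]
contact_force: [0.2, -0.3, -3.2]
gripper_width: 0.0107
```

```bash
python3 plan.py 0 0.6562,0.010,0.204,16.7,5
```

```text
t 22.73 pos [ 0.6384 -0.0136  0.2061] yaw 13.65 tilt 0.01 F [ 0.2 -0.3 -3.2] M [0.   0.02 0.03] w 0.0107 q [-0.26  0.48  0.32  1.61 -0.17  1.08  0.34]
[[[0.0, 0.0001, -0.0106, 0.0046, -0.0038, 0.0004, 0.0], [0.0, 0.0001, -0.0213, 0.0091, -0.0075, 0.0008, 0.0], [0.0, 0.0001, -0.0319, 0.0137, -0.0113, 0.0013, 0.0], [0.0, 0.0001, -0.0426, 0.0183, -0.015, 0.0017, 0.0], [0.0, 0.0001, -0.0532, 0.0229, -0.0188, 0.0021, 0.0]]]
```

Call:
carry_out:
  rows:
    - [[0, 0, -0.015, 0.006, -0.005, 0, 0], [0, 0, -0.035, 0.015, -0.0125, 0.002, 0], [0, 0, -0.05, 0.0215, -0.0175, 0.008, 0], [0, 0, -0.053, 0.0229, -0.0188, 0.016, 0], [0, 0, -0.053, 0.0229, -0.0188, 0.023, 0]]

```text
time_s: 23.35
tcp_pos: [0.6559, 0.0096, 0.1823]
tcp_rot: [3.108, 0.455, -0.001]
contact_force: [-0.3, -0.2, -3.6]
gripper_width: 0.011
```

```bash
python3 plan.py 0 0.6562,0.010,0.18,16.7,1;  python3 -c "
from posts import *
meas(.6562,.010,16.6,.220,'hov2_')"
```

```text
t 23.35 pos [0.6559 0.0096 0.1823] yaw 16.65 tilt 0.04 F [-0.3 -0.2 -3.6] M [-0.    0.06  0.02] w 0.011 q [-0.27  0.53  0.3   1.58 -0.17  1.05  0.36]
[[[0.0001, 0.0006, -0.0008, 0.0003, -0.0003, 0.0023, 0.0]]]
scene 0 139 [700.8  72.5] [21.8 22.6] z 0.2188 err [-1.1 -1.2] 
scene 1 106 [728.5 -18.7] [23.  22.6] z 0.218 err [-0.8 -0.4] 
scene 2 115 [587.   20.2] [25.  23.9] z 0.2189 err [-1.2 -0.8] 
scene FIT [0.6552 0.0091] 16.7
```

Call:
carry_out:
  rows:
    - [[0, 0, 0, 0.0006, -0.0004, 0.003, 0], [0, 0, 0, 0.0006, -0.0004, 0.0075, 0], [0, 0, 0, 0.0006, -0.0004, 0.012, 0], [0, 0, 0, 0.0006, -0.0004, 0.015, 0], [0, 0, 0, 0.0006, -0.0004, 0.017, 0]]

```text
time_s: 24.08
tcp_pos: [0.656, 0.01, 0.1649]
tcp_rot: [3.108, 0.455, -0.003]
contact_force: [0.7, 0.4, -3.6]
gripper_width: 0.0112
```

```bash
python3 plan.py 0 0.6564,0.0102,0.159,16.7,5
```

```text
t 24.07 pos [0.656  0.01   0.1649] yaw 16.64 tilt 0.1 F [ 0.7  0.4 -3.6] M [-0.01 -0.02 -0.01] w 0.0112 q [-0.27  0.55  0.3   1.6  -0.18  1.02  0.37]
[[[-0.0001, 0.0017, -0.0002, 0.0001, -0.0, 0.0012, 0.0], [-0.0001, 0.0017, -0.0004, 0.0002, -0.0, 0.0023, 0.0], [-0.0001, 0.0017, -0.0006, 0.0003, -0.0, 0.0035, 0.0], [-0.0001, 0.0017, -0.0008, 0.0003, -0.0, 0.0047, 0.0], [-0.0001, 0.0017, -0.0011, 0.0004, -0.0, 0.0059, 0.0]]]
```

Pins are about 2 mm into the sockets with no contact force. Continuing.

Call:
carry_out:
  rows:
    - [[0, 0.0015, 0, 0.0003, 0, 0.0013, 0], [0, 0.0015, 0, 0.0003, 0, 0.003, 0], [0, 0.0015, 0, 0.0003, 0, 0.0045, 0], [0, 0.0015, 0, 0.0003, 0, 0.006, 0], [0, 0.0015, 0, 0.0003, 0, 0.007, 0]]

```text
time_s: 24.7
tcp_pos: [0.6563, 0.0102, 0.1578]
tcp_rot: [-3.108, -0.455, 0.0]
contact_force: [-0.6, -0.8, -3.4]
gripper_width: 0.0107
```

```bash
python3 plan.py 0 0.6564,0.0102,0.1535,16.7,5
```

```text
t 24.7 pos [0.6563 0.0102 0.1578] yaw 16.64 tilt 0.02 F [-0.6 -0.8 -3.4] M [ 0.01 -0.01  0.05] w 0.0107 q [-0.27  0.56  0.29  1.6  -0.18  1.01  0.37]
[[[-0.0001, 0.0002, -0.0002, 0.0, 0.0, 0.0009, 0.0], [-0.0001, 0.0002, -0.0004, 0.0001, 0.0, 0.0017, 0.0], [-0.0001, 0.0002, -0.0006, 0.0001, 0.0, 0.0026, 0.0], [-0.0001, 0.0002, -0.0008, 0.0001, 0.0, 0.0034, 0.0], [-0.0001, 0.0002, -0.001, 0.0001, 0.0, 0.0043, 0.0]]]
```

Call:
carry_out:
  rows:
    - [[0, 0, 0, 0, 0, 0.001, 0], [0, 0, 0, 0, 0, 0.002, 0], [0, 0, 0, 0, 0, 0.003, 0], [0, 0, 0, 0, 0, 0.0036, 0], [0, 0, 0, 0, 0, 0.0042, 0]]

```text
time_s: 25.32
tcp_pos: [0.6563, 0.0101, 0.1537]
tcp_rot: [-3.108, -0.455, 0.0]
contact_force: [-4.8, 0.4, 4.5]
gripper_width: 0.0108
```

```bash
python3 plan.py 0 0.6564,0.0102,0.1525,16.7,5
```

```text
t 25.32 pos [0.6563 0.0101 0.1537] yaw 16.64 tilt 0.01 F [-4.8  0.4  4.5] M [ 0.05  0.85 -0.01] w 0.0108 q [-0.27  0.56  0.29  1.61 -0.18  1.    0.37]
[[[-0.0001, 0.0001, -0.0002, 0.0, -0.0, 0.0002, 0.0], [-0.0001, 0.0001, -0.0004, 0.0001, -0.0, 0.0005, 0.0], [-0.0001, 0.0001, -0.0007, 0.0001, -0.0, 0.0007, 0.0], [-0.0001, 0.0001, -0.0009, 0.0001, -0.0001, 0.001, 0.0], [-0.0001, 0.0001, -0.0011, 0.0001, -0.0001, 0.0012, 0.0]]]
```

Call:
carry_out:
  rows:
    - [[0, 0, 0, -0.0002, 0, 0.0003, 0], [0, 0, 0, -0.0002, 0, 0.0005, 0], [0, 0, 0, -0.0002, 0, 0.0006, 0], [0, 0, 0, -0.0002, 0, 0.0006, 0], [0, 0, 0, -0.0002, 0, 0.0006, 0]]

```text
time_s: 25.95
tcp_pos: [0.6563, 0.0101, 0.1537]
tcp_rot: [-3.108, -0.455, -0.001]
contact_force: [-3.4, 0.1, 7.1]
gripper_width: 0.0112
```

```bash
python3 plan.py 0; python3 -c "
from posts import *
meas(.6562,.010,16.6,.192,'home2_')
d=load('scene'); save(d['pixels'][100:300,120:330],'s9.png',3)"
```

```text
t 25.95 pos [0.6563 0.0101 0.1537] yaw 16.64 tilt 0.03 F [-3.4  0.1  7.1] M [ 0.13  0.69 -0.02] w 0.0112 q [-0.27  0.56  0.29  1.61 -0.18  1.    0.37]
scene 0 135 [701.7  73.5] [22.6 24.1] z 0.1909 err [-0.2 -0.2] 
scene 1 116 [728.7 -18.6] [22.8 23.3] z 0.1911 err [-0.6 -0.4] 
scene 2 109 [586.8  20.5] [24.6 25.6] z 0.191 err [-1.4 -0.5] 
scene FIT [0.6555 0.0096] 16.58
```

View pics/s9.png

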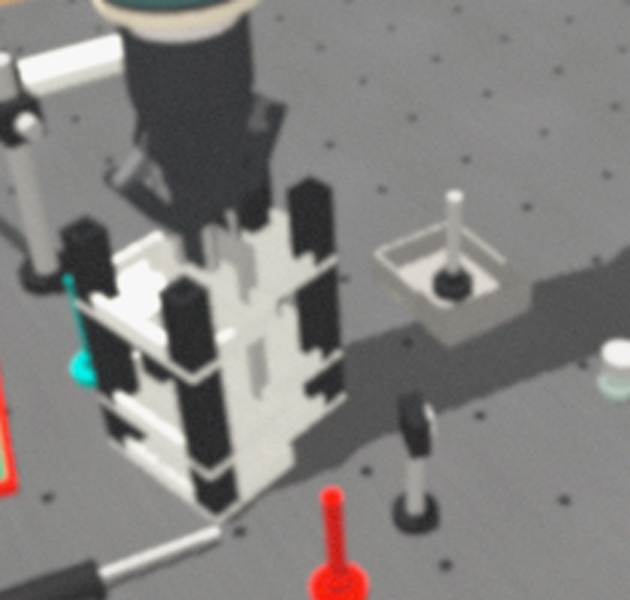

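Seated: tops at 191 mm against 192 nominal (117 + 75). Releasing and retreating.

Call:
carry_out:
  rows:
    - [[0, 0, 0, 0, 0, 0, 0.02], [0, 0, 0, 0, 0, 0, 0.04], [0, 0, 0, 0, 0, 0, 0.05], [0, 0, 0, 0, 0, 0, 0.05], [0, 0, 0, 0, 0, -0.01, 0.05]]

```text
time_s: 26.68
tcp_pos: [0.6559, 0.0101, 0.1634]
tcp_rot: [-3.108, -0.455, 0.001]
contact_force: [0.0, 0.0, -0.4]
gripper_width: 0.05
```

Call:
carry_out:
  rows:
    - [[0, 0, 0, 0, 0, -0.02, 0.05], [0, 0, 0, 0, 0, -0.05, 0.05], [0, 0, 0, 0, 0, -0.08, 0.05], [0, 0, 0, 0, 0, -0.11, 0.05], [0, 0, 0, 0, 0, -0.11, 0.05]]

```text
time_s: 27.3
tcp_pos: [0.6571, 0.0099, 0.2774]
tcp_rot: [3.109, 0.454, 0.007]
contact_force: [-0.4, -0.0, -0.3]
gripper_width: 0.0502
```

Call:
carry_out:
  rows:
    - [[0, 0, 0, -0.04, 0, 0, 0.05], [0, 0, 0, -0.09, 0, 0, 0.05], [0, 0, 0, -0.14, 0, 0, 0.05], [0, 0, 0, -0.17, 0, 0, 0.05], [0, 0, 0, -0.17, 0, 0, 0.05]]

```text
time_s: 27.92
tcp_pos: [0.4928, -0.0394, 0.2776]
tcp_rot: [-3.108, -0.452, -0.008]
contact_force: [0.6, -0.2, 0.1]
gripper_width: 0.0501
```

```bash
python3 plan.py 0;python3 -c "
from posts import *
meas(.6562,.010,16.6,.192,'fin_')
X=cloud(load('scene'));
for h in(.044,.074,.099): pass
z=cloud(load('scene')); m=(abs(z[...,0]-.433)<.02)&(abs(z[...,1]+.031)<.02)&(z[...,2]>.08); print('post top',z[m].mean(0),z[m][:,2].max())"
```

```text
t 27.93 pos [ 0.4928 -0.0394  0.2776] yaw 16.57 tilt 0.31 F [ 0.6 -0.2  0.1] M [-0.02  0.   -0.01] w 0.0501 q [-0.3   0.13  0.35  1.89 -0.05  1.12  0.36]
top 0 95 [702.6  72.8] [23.1 21.7] z 0.1907 err [ 0.7 -0.9] 
top 2 96 [587.7  20.6] [22.5 22.2] z 0.1907 err [-0.5 -0.4] 
top FIT [0.656  0.0093] 16.19
scene 0 137 [701.4  73.2] [24.1 23.2] z 0.191 err [-0.5 -0.5] 
scene 1 116 [729.  -19.5] [22.7 24.3] z 0.191 err [-0.3 -1.2] 
scene 2 113 [587.5  20.7] [23.9 23.4] z 0.1908 err [-0.8 -0.4] 
scene 3 102 [605.5 -37.3] [23.9 23.2] z 0.1909 err [ 0.1 -0.8] 
scene FIT [0.6558 0.0093] 16.57
post top [ 0.43835051 -0.04196675  0.31426972] 0.3892026047256284
```

View pics/fin_scene.png

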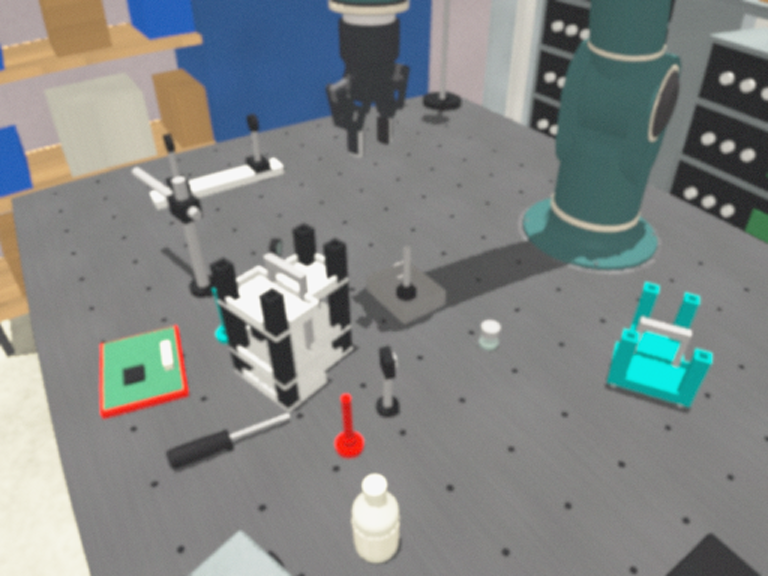

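View pics/fin_top.png

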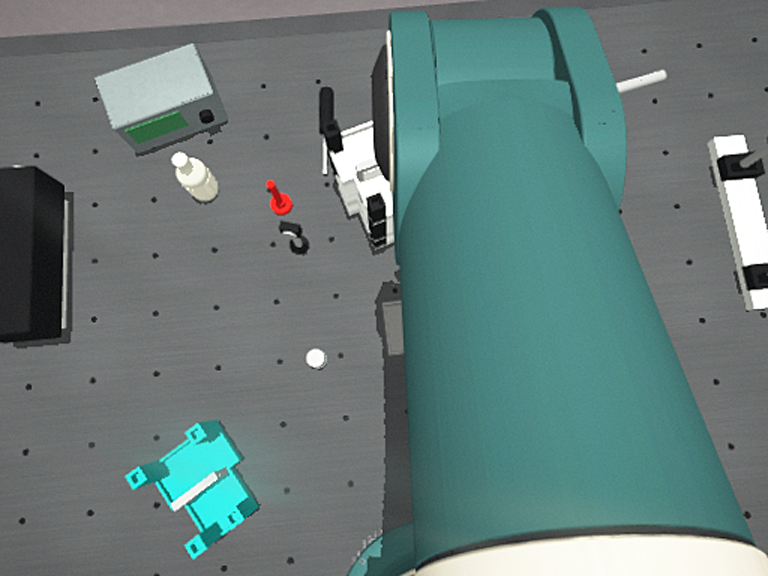

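The stack at scene (285,310) px is level and seated: all four tops at 191 mm, fit (655.8, 9.3) mm, 16.6°. The post stands upright in the bin at (406,275), bystanders are unmoved, and the gripper is clear. Handing in.

```bash
python3 -c "
from h import *
print(env.finish_job())"
```

```text
the job is handed in; nothing more can be done
None
```

The job is done and handed in at about 28 s of the 69 s allowed. The optical post stands upright in the grey bin, the deep tray is on the base with its lens cube, and the low tray is on the deep one. The gripper is open and well clear of everything.

**Last checks**
- **Deep tray:** after release all four post tops read 129.8 mm (131 nominal) and the fit lay within 1 mm of the base pose. The cube was still standing in the scene picture.
- **Low tray:** after release all four post tops read 190.8 to 191.0 mm (192 nominal). The stack sits at (655.8, 9.3) mm, 16.6°, against the base at (655.5, 9.7) mm, 16.5°.
- **Forces:** the readings I took showed at most about 10 N, when setting the post down in the bin. Between moves I did not record peaks.
- **Bystanders:** nothing else appeared moved in the last scene picture.

**Checks that failed or disagreed**
- My numeric check of the post's height in the bin picked up the gripper above it, so its upright stand is confirmed only in the pictures.
- In the last top view the arm hid most of the stack, so that fit (16.2°) used only two posts. The scene camera's fit used all four.
- The tops read about 1 mm low. The first table and post-top readings were mostly under 1 mm low too, so I put it down to camera offset.

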